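Click the tray onto the bench rail and fill it with the two carriers

ROBOT

A 6-joint arm with a two-finger parallel gripper is mounted at the origin on the work surface. World frame = base frame: x ahead of the robot, y to its left, z up, the work surface at z = 0. Lengths are in mm, angles in rad, forces in N, time in s.
With the tool pointing down it reaches from about 275 to 1000 mm from the base axis. Payload 8.4 kg.
Tool frame: the origin (TCP) lies where the fingers leave the gripper's body, on its centre line; the fingertips stand 73 mm ahead of it and the grasp point (between the pads) lies 54 mm ahead of it (grip_point_offset is the distance from the TCP to the grasp point, in mm); z points along the fingers, y is the direction in which the jaws open and shut (so a half turn about z gives the same grasp; the last joint's range is limited). The gripper opens to 85 mm and grips with 20 to 120 N. Pads are 22 mm wide; open, the fingers measure 114 mm over their backs; the gripper's body (76 mm by 85 mm) begins 54 mm behind the grasp point. The pads swing forward as they close: fully open they stand 13 mm farther back than shut.
Start: joints at [1.239, 0.353, 1.633, -0, 1.155, -0.002], TCP at [202.407, 591.32, 303.881] pointing down, gripper open.
Joint ranges: [-2.63, 2.63], [-0.92, 2.1], [0.06, 2.66], [-1.3, 4.44], [0, 2.69], [-3.02, 3.02]. Speed limits (rad/s): [2.22, 2.22, 2.79, 3.14, 3.14, 3.14].

INTERFACE

Orientations are given as [roll, pitch, yaw] about the fixed x, y, z axes, in that order (R = Rz(yaw) Ry(pitch) Rx(roll)).
In Python, from rig import sense, grab_frame, sign_off, grip_point_offset gives the robot as it stands. The module is installed in compiled form; this text tells all that it offers.
- The arm moves only by the tool drive_tool, never from a script. Its argument "targets" is one flat list of numbers, 7 for each row, row after row: the shift along the tool's x, y, z in m, then the turn, a rotation vector about the tool's x, y, z in rad, then the opening, from 0 (shut) to 1 (fully open). In form: [tx, ty, tz, wx, wy, wz, grip, tx, ty, tz, wx, wy, wz, grip, ...]. A call has 1 to 12 rows; each row is the pose to reach, as a shift and turn from the pose commanded when the call began, along the tool's axes at that moment; what a row does not reach only later rows make up. A row lasts 1/12 s, in which the tool goes at most 41.7 mm and 7.16 degrees, less where a joint would pass 70% of its speed; a pose out of reach is approached as far as the arm can. A call with a gripper value outside its range is refused whole. The fingers move at their own pace and stop on an object; "force" is the grip in N (left out, the last holds). Time passes only in rows, so rows that repeat a pose let the fingers close. It gives the time, the measured TCP pose, the force and the opening at its end, in the units of the state.
- sense(): the state, without advancing time (a new reading comes with each control period).
- grab_frame(name): name is "scene" or "top"; returns a dict with "color" (480x640x3 uint8, blue, green, red), "vertical_fov" (degrees; the focal length in pixels is half the picture's height over the tangent of half this angle, whatever the lens; pixels are square), "cx", "cy" (the principal point, pixels), "k1" (the pictures are not rectified: a ray, as slopes to the right and down, at radius r is drawn at 1 + k1 r^2 times it, then the intrinsics apply), "world_from_camera" (4x4, takes a point from camera to world coordinates). Camera axes: x right, y down, z forward; pixel columns grow to the right and rows downward; lengths in mm; the calibration is good to about 2 mm. A picture is of the moment at which its call begins. There is no depth.
- sign_off(): hands the job in, once; it reports no verdict.
The state is a dict: "clock": time; "qpos": joint angles; "qvel": joint speeds; "joint_efforts": joint torques, N m; "eef_pos": TCP position; "tcp_rot": TCP orientation; "contact_force": force on the tool from outside, world axes, zero at the start; "wrist_torque": the same for the moment, N m; "opening": opening from 0.0 (shut) to 1.0 (fully open).
Only numpy, scipy, OpenCV 4.12 (cv2) and the standard library are available. Lean on these libraries where they do the work, as an engineer would, in place of code of your own. Each camera call takes 0.05 s, during which the arm holds its last target. There are 200 camera calls.

TASK

Mount the empty blue tray on the bench dock, centred along it: hook the tray's lip under the rail flange with its handle side still up and let go of it, then press the handle down until the orange sprung foot clicks under the catch bar. After that, lay both L-shaped wheel carriers flat inside the mounted tray, turned so that they interlock and fill it, and leave the jar, the movement holder and the screwdriver where they are.

Things in the scene. Friction and masses are not known exactly. Their poses are not given: they have to be found in the camera images.
- dock: Metal dock fixed to the bench, 126 (x) x 130 (y) x 25 mm high; origin on the bench under the middle of where the mounted tray sits, z up. Base plate top at z 8 mm. A dark rail runs along y at its -x side (robot's side), a brass catch bar along y at its +x side. A mounted tray has its origin at x 0, z 8 mm here, axes parallel to the dock's; it can slide along y.
- rail_edge (a point): Middle of the lower edge of the rail flange, (-37, 0, 16.5) mm in the dock's frame; the lip goes under it. The rail is 130 mm long; its flange overhangs towards +x from the web, whose face is at x -47; flange underside z 16.5, top z 20.5 mm.
- catch_bar (a point): Middle of the axis of the catch bar, (49.4, 0, 21.8) mm in the dock's frame. The bar is 6 mm in diameter and 100 mm long, carried by a wall behind it that reaches to x 60, z 25 mm.
- tray: Loose blue tray, 0.16 kg; origin at the centre of the box's underside, z up. Box 66 (x) x 94 (y) x 13 mm high, walls 3 mm, inside 60 x 88 mm, inner floor at z 3. A lip at -x, a black upright handle at +x, the orange sprung foot below the handle. Hooked but not yet clicked it rests on its bottom edge at x -33 and on its foot on the catch bar, handle side up by 0.13 rad.
- tray_lip (a point): Tip of the tray's lip, mid thickness, (-45, 0, 5) mm in the tray's frame. The lip spans x -45 to -33, z 3 to 7, y -35 to 35 mm.
- handle_top (a point): Middle of the top of the tray's handle, (39, 0, 54) mm in the tray's frame. The handle is a block 12 (x) x 40 (y) mm, plain from z 13 to 54: grip it from above closing along x, or press down on its top. From hooked to clicked it goes down 10 mm, needing about 6 to 12 N; clicked, it stands 62 mm above the bench.
- foot (a joint): Travel of the sprung foot, m: 0 = right out, up to 0.006 = pushed in. Out, it reaches to x 50 mm in the tray's frame (z 1 to 12, y -12 to 12), its outer side sloping in downwards; the catch bar pushes it in as the tray is rocked down, then it springs out under the bar.
- carrier_red: Loose white L-shaped plate with brass wheels and a red bar grip, 50 g. Three 27 mm squares, 8 mm thick: x -20.5 to 33.5 by y -20.5 to 6.5, plus x -20.5 to 6.5 by y 6.5 to 33.5 mm. Origin on the underside, below the middle of the grip; z up. Grip: block 24 (x) x 10 (y) mm, z 8 to 36; take it from above closing along y.
- carrier_green: The other carrier, same shape and frame, green grip. Interlocked, the two cover 54 x 81 mm, so they have 6 to 7 mm of play in all: for instance one at (-7.5, -21.5) mm in the tray's frame with the tray's yaw, the other at (7.5, 21.5) mm turned by half a turn.
- parts_jar: Bystander: glass jar with aluminium lid, 60 mm in diameter, 69 mm high; origin at the centre of its underside.
- movement_holder: Bystander: black round movement holder, 54 mm in diameter, 24 mm high; origin at the centre of its underside.
- screwdriver: Bystander: small yellow-handled screwdriver lying on the bench, about 140 mm long; its length along its x axis.
There are look-alikes about, which are no part of the job. Several things have the shape of the tray; the one meant has the colours described above.

How it is judged:
By the outcome, as a careful person would: the job done as asked, in the order asked, and still so for the second after the job is handed in, with the robot touching nothing.
It also fails if it takes over 67 s, if anything falls off the work surface, if the arm or the gripper's body presses on something with over 40 N, if the wrist force passes 120 N, or if a joint passes its speed limit or range.

## Working session

There is one attempt and no reset: what is moved stays moved. The work goes in short steps, Python scripts to look and compute and a tool call to move; the robot and the scene stay as the last step left them, time stands still between calls to the robot, and variables do not carry over. Pictures are saved under pics/ and viewed, about 8 in all and at most 12, crops included, and the job is handed in when it is done.

Besides the shell and the picture viewer there is one more tool, called after ">>>" as name(argument=value, ...), one argument or row to a line, values as JSON. drive_tool: Moves the arm, as the interface text tells. Its arguments: {"type":"object","properties":{"targets":{"type":"array"},"force":{"type":"number"}},"required":["targets"]}

```bash
mkdir -p pics; cat > h.py <<'E'
import numpy as np, cv2
from rig import sense, grab_frame, sign_off, grip_point_offset
def ray(f,u,v):
    h=f["color"].shape[0]; F=h/2/np.tan(np.radians(f["vertical_fov"])/2)
    d=np.array([(u-f["cx"])/F,(v-f["cy"])/F]); s=d.copy()
    for _ in range(20): s=d/(1+f["k1"]*(s@s))
    T=np.array(f["world_from_camera"]); return T[:3,3],T[:3,:3]@np.array([s[0],s[1],1])
def onz(f,u,v,z):
    o,d=ray(f,u,v); return o+d*(z-o[2])/d[2]
def proj(f,p):
    T=np.array(f["world_from_camera"]); c=T[:3,:3].T@(np.array(p)-T[:3,3]); s=c[:2]/c[2]
    F=f["color"].shape[0]/2/np.tan(np.radians(f["vertical_fov"])/2)
    return s*(1+f["k1"]*(s@s))*F+[f["cx"],f["cy"]]
E
python3 - <<'E'
from h import *
for n in("scene","top"):
    f=grab_frame(n); cv2.imwrite(f"pics/{n}0.png",f["color"])
    print(n,f["vertical_fov"],f["cx"],f["cy"],f["k1"],np.round(f["world_from_camera"],3))
s=sense(); print(s, grip_point_offset)
E
```

```text
scene 53.211373522230716 310.6651053360876 240.0388043126126 0.009292628129344244 [[ 3.060000e-01  7.560000e-01 -5.780000e-01  1.056789e+03]
 [ 9.520000e-01 -2.520000e-01  1.750000e-01 -2.222200e+02]
 [-1.300000e-02 -6.040000e-01 -7.970000e-01  7.944530e+02]
 [ 0.000000e+00  0.000000e+00  0.000000e+00  1.000000e+00]]
top 48.64157187249246 318.59463200401575 238.0345749662911 -0.13610371610992406 [[-1.20000e-02 -9.93000e-01  1.15000e-01  4.04601e+02]
 [-1.00000e+00  1.20000e-02 -5.00000e-03 -5.64350e+01]
 [ 3.00000e-03 -1.15000e-01 -9.93000e-01  1.03113e+03]
 [ 0.00000e+00  0.00000e+00  0.00000e+00  1.00000e+00]]
{'clock': 0.1, 'qpos': array([ 1.23860794e+00,  3.53580491e-01,  1.63406435e+00,  2.50205248e-05,
        1.15518481e+00, -2.38476834e-03]), 'qvel': array([-3.00198404e-04, -1.69741201e-03, -2.25907685e-03,  8.37539017e-04,
        8.47613468e-05,  5.76300820e-04]), 'joint_efforts': array([ 7.28062096e-04, -6.06356621e+01, -3.42823470e+01, -8.32981164e-05,
        3.90485278e-03,  1.09917136e-05]), 'eef_pos': array([202.28658362, 591.00438358, 303.23373036]), 'tcp_rot': array([-3.14035572e+00, -2.58278741e-05,  2.81177890e+00]), 'contact_force': array([-0.06585219,  0.55802779,  0.47769534]), 'wrist_torque': array([ 0.01117832, -0.00427437, -0.00017118]), 'opening': 0.9976914828371907} 53.900000000000006
```

View pics/scene0.png

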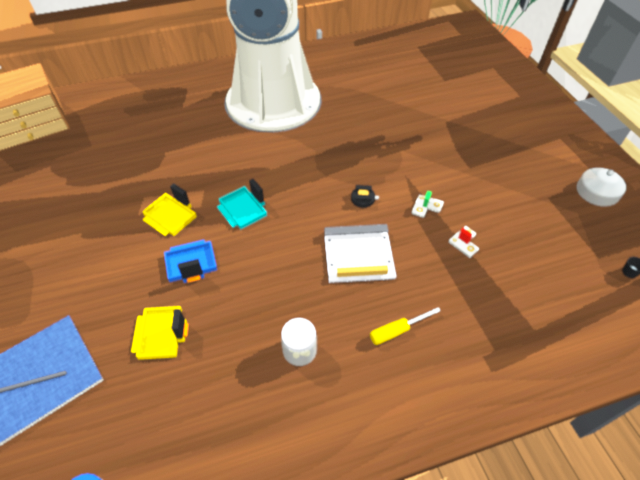

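View pics/top0.png

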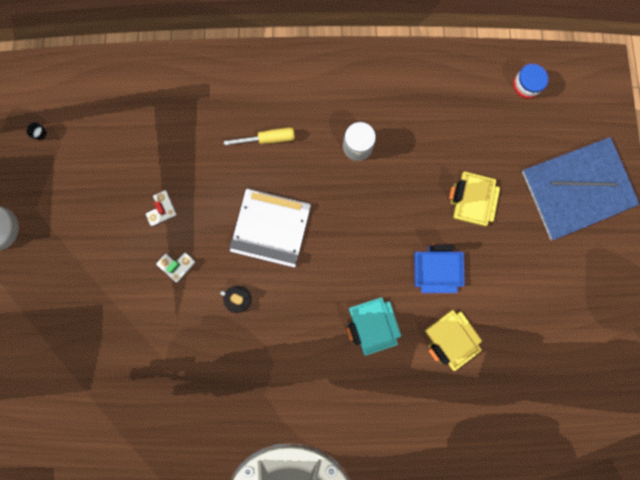

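The scene view shows the blue tray at about (190,262), the dock at (360,255), the green carrier at (427,205) and the red one at (464,240). In the top view they are at (440,270), (270,228), (176,266) and (161,208). The yellow and teal trays are look-alikes. Next I'll measure from enlarged crops.

```bash
cat > m.py <<'E'
from h import *
T=grab_frame("top");S=grab_frame("scene")
def masks(f):
    h=cv2.cvtColor(f["color"],cv2.COLOR_BGR2HSV)
    return dict(blue=cv2.inRange(h,(105,150,60),(125,255,255)),orange=cv2.inRange(h,(8,150,120),(19,255,255)),
      black=cv2.inRange(h,(0,0,0),(179,255,45)),red=cv2.inRange(h,(0,170,90),(6,255,255))|cv2.inRange(h,(174,170,90),(179,255,255)),green=cv2.inRange(h,(45,150,80),(75,255,255)),
      white=cv2.inRange(h,(0,0,110),(179,60,255)))
def blobs(m,box,a=6):
    x0,y0,x1,y1=box; z=np.zeros_like(m); z[y0:y1,x0:x1]=m[y0:y1,x0:x1]
    c,_=cv2.findContours(z,cv2.RETR_EXTERNAL,cv2.CHAIN_APPROX_NONE)
    return sorted([k for k in c if cv2.contourArea(k)>=a],key=cv2.contourArea,reverse=True)
E
python3 - <<'E'
from m import *
def crop(f,b,w,h): x0,y0,x1,y1=b; return cv2.resize(f["color"][y0:y1,x0:x1],(w,h),interpolation=cv2.INTER_CUBIC)
a=np.hstack([crop(T,(225,180,325,280),400,400),crop(T,(400,230,480,310),400,400)])
b=np.hstack([crop(T,(140,180,220,300),134,200),crop(S,(150,230,230,300),228,200),crop(S,(315,215,405,295),225,200),crop(S,(405,180,490,260),213,200)])
cv2.imwrite("pics/c1.png",np.vstack([a,b]))
mt,ms=masks(T),masks(S)
for n,f,m,bx in [("top",T,mt,{"blue":(400,235,480,310),"black":(415,235,470,260),"red":(140,180,190,230),"green":(150,245,200,290),"white":(225,180,325,280)}),
 ("scene",S,ms,{"blue":(150,230,230,300),"black":(170,250,210,285),"orange":(170,260,215,290),"red":(440,220,485,260),"green":(405,180,450,222)})]:
  for k,b in bx.items():
    for c in blobs(m[k],b)[:2]:
      r=cv2.minAreaRect(c); M=cv2.moments(c); print(n,k,cv2.contourArea(c),np.round([M['m10']/M['m00'],M['m01']/M['m00']],1),np.round(cv2.boxPoints(r),1).tolist())
E
```

```text
top blue 1776.0 [438.8 270.8] [[415.0, 291.0], [415.0, 250.0], [463.0, 250.0], [463.0, 291.0]]
top black 57.0 [442.1 247.6] [[431.0, 245.0], [453.0, 245.0], [453.0, 250.0], [431.0, 250.0]]
top red 39.5 [158.7 207. ] [[153.60000610351562, 203.1999969482422], [158.39999389648438, 200.8000030517578], [163.8000030517578, 211.60000610351562], [159.0, 214.0]]
top white 4411.5 [269.7 227.5] [[228.1999969482422, 251.3000030517578], [244.39999389648438, 186.60000610351562], [311.3999938964844, 203.39999389648438], [295.20001220703125, 268.1000061035156]]
scene blue 1036.0 [189.6 259.4] [[161.39999389648438, 251.39999389648438], [209.39999389648438, 239.39999389648438], [217.8000030517578, 273.1000061035156], [169.8000030517578, 285.1000061035156]]
scene black 144.5 [190.6 270.3] [[180.6999969482422, 267.79998779296875], [198.39999389648438, 263.3999938964844], [200.60000610351562, 272.6000061035156], [183.0, 277.0]]
scene orange 396.5 [197.3 283.2] [[170.0, 273.0], [214.0, 273.0], [214.0, 289.0], [170.0, 289.0]]
scene red 91.0 [465.  235.5] [[456.5, 235.6999969482422], [461.79998779296875, 227.8000030517578], [472.6000061035156, 235.10000610351562], [467.3999938964844, 242.89999389648438]]
scene green 34.0 [427.  197.5] [[423.29998779296875, 204.8000030517578], [426.70001220703125, 191.1999969482422], [430.70001220703125, 192.1999969482422], [427.29998779296875, 205.8000030517578]]
```

View pics/c1.png

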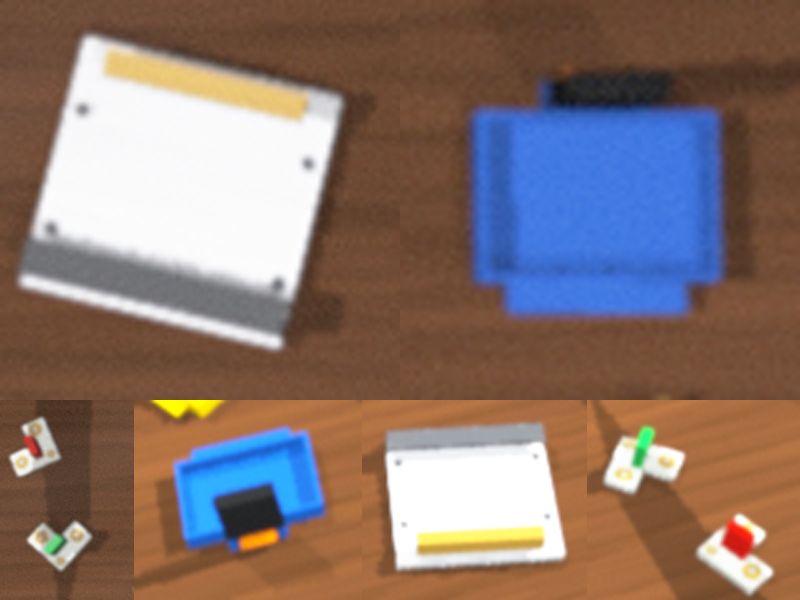

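The crop shows the dock turned roughly 13° with its rail on the robot side. The tray is close to axis-aligned, its handle top spanning about px (432–454, 245–251) in the top view. Both carriers are flat with their grips visible.

```bash
python3 - <<'E'
from m import *
def P(cx,cy,s,ox,oy,z): return onz(T,ox+(cx+.5)/s-.5,oy+(cy+.5)/s-.5,z)[:2]
D=lambda x,y,z:P(x,y,4,225,180,z); K=lambda x,y,z:P(x-400,y,5,400,230,z)
fit=[]
def rig2(A,B):
    A,B=np.array(A,float),np.array(B); a,b=A.mean(0),B.mean(0); H=(A-a).T@(B-b)
    th=np.arctan2(H[0,1]-H[1,0],H[0,0]+H[1,1]); R=np.array([[np.cos(th),-np.sin(th)],[np.sin(th),np.cos(th)]])
    t=b-R@a; print(np.round(t,1),round(th,4),"res",np.round(B-(A@R.T+t),1).tolist()); return t,th
print("dock");rig2([(60,65),(60,-65),(-66,65),(-66,-65),(-37,65),(-37,-65)],[D(85,36,25),D(342,97,25),D(20,287,8),D(280,348,8),D(37,240,20.5),D(295,302,20.5)])
print("tray");rig2([(-45,35),(-45,-35),(33,-47),(-33,-47)],[K(507,314,7),K(688,314,7),K(720,110,13),K(720,283,13)])
print("handle",K(670,75,54),K(670,105,54),K(553,75,54))
# carriers: white hull + grip
mt,ms=masks(T),masks(S)
h=cv2.cvtColor(T["color"],cv2.COLOR_BGR2HSV)
for n,b,m in[("red",(145,185,182,232),cv2.inRange(h,(0,140,60),(8,255,255))|cv2.inRange(h,(172,140,60),(179,255,255))),("green",(150,245,200,288),cv2.inRange(h,(45,90,50),(80,255,255)))]:
    x0,y0,x1,y1=b
    g=blobs(m,b)[0]; w=cv2.inRange(h,(0,0,90),(179,90,255))|m; c=blobs(w,b)[0]
    r=cv2.minAreaRect(g); print(n,"grip",[round(float(q),1) for q in (*r[0],*r[1],r[2])],cv2.contourArea(g),"plate area",cv2.contourArea(c))
    print(" grip centre z32",onz(T,*r[0],32)[:2].round(1))
    ap=cv2.approxPolyDP(c,3,True)[:,0]; print(ap.tolist()); print(np.round([onz(T,*p,8)[:2] for p in ap],0).tolist())
    print(" hull tri",np.round([onz(T,*p,8)[:2] for p in cv2.minEnclosingTriangle(c)[1][:,0]],0).tolist())
    cv2.imwrite(f"/tmp/{n}.png",w)
cv2.imwrite("pics/c2.png",np.hstack([cv2.resize(T["color"][185:290,138:203],(372,600),interpolation=cv2.INTER_CUBIC),cv2.resize(S["color"][185:260,408:483],(420,600),interpolation=cv2.INTER_CUBIC)]))
E
```

```text
dock
[544.8  31.4] -0.2502 res [[0.3, -1.2], [0.9, 0.8], [2.5, 1.0], [3.7, 1.0], [-4.2, -1.9], [-3.3, 0.3]]
tray
[ 460.  -294.6] -0.0243 res [[-0.5, 0.7], [-0.2, -0.4], [0.9, -0.7], [-0.2, 0.4]]
handle [ 502.64743037 -313.03286493] [ 491.39815546 -312.57432644] [ 503.21926563 -268.69119297]
red grip [158.2, 207.4, 14.3, 6.3, 63.4] 57.0 plate area 665.5
 grip centre z32 [583.9 247.8]
[[166, 190], [152, 195], [155, 207], [145, 213], [151, 226], [176, 215]]
[[623.0, 240.0], [613.0, 268.0], [589.0, 262.0], [577.0, 282.0], [551.0, 269.0], [572.0, 219.0]]
 hull tri [[654.0, 254.0], [537.0, 297.0], [572.0, 215.0]]
green grip [172.3, 266.3, 6.4, 12.7, 45.0] 63.5 plate area 679.0
 grip centre z32 [469.9 217.8]
[[186, 252], [176, 261], [164, 253], [156, 265], [178, 282], [195, 262]]
[[499.0, 198.0], [482.0, 217.0], [498.0, 241.0], [474.0, 257.0], [441.0, 213.0], [479.0, 180.0]]
 hull tri [[501.0, 160.0], [496.0, 279.0], [434.0, 216.0]]
```

View pics/c2.png

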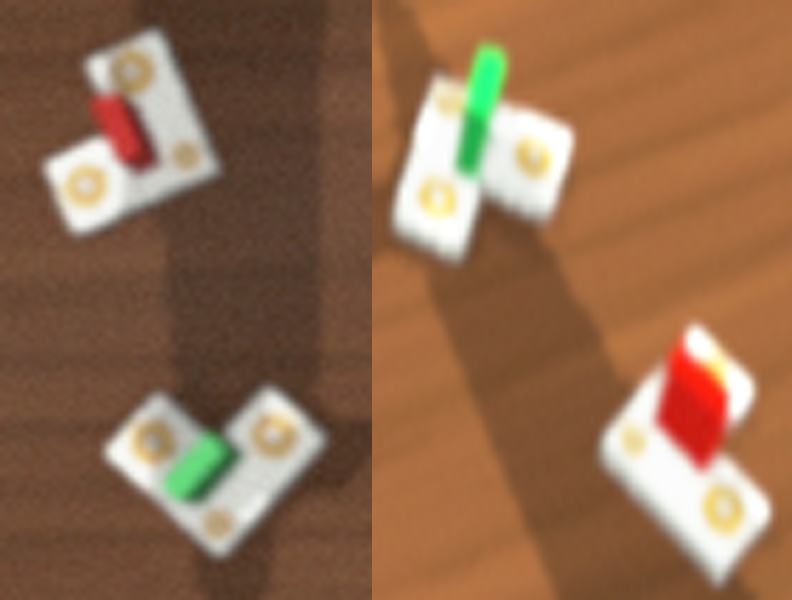

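The crop shows red's inside corner pointing image up-left with its grip along the upward arm. Green's inside corner points up with its grip along the up-right arm. Next come the carrier poses and a finer dock position from edge profiles in both views.

```bash
python3 - <<'E'
from m import *
def rig2(A,B):
    A,B=np.array(A,float),np.array(B); a,b=A.mean(0),B.mean(0); H=(A-a).T@(B-b)
    th=np.arctan2(H[0,1]-H[1,0],H[0,0]+H[1,1]); R=np.array([[np.cos(th),-np.sin(th)],[np.sin(th),np.cos(th)]])
    t=b-R@a; print(np.round(t,1),round(th,4),"res",np.round(B-(A@R.T+t),1).tolist())
L=[(33.5,-20.5),(33.5,6.5),(6.5,6.5),(6.5,33.5),(-20.5,33.5),(-20.5,-20.5)]
print("red");rig2(L,[onz(T,*p,8)[:2] for p in [(166,190),(152,195),(155,207),(145,213),(151,226),(176,215)]])
print("green");rig2(L,[onz(T,*p,8)[:2] for p in [(195,262),(186,252),(176,261),(164,253),(156,265),(178,282)]])
th=-.2502;R=np.array([[np.cos(th),-np.sin(th)],[np.sin(th),np.cos(th)]]);t=np.array([544.8,31.4])
def prof(f,axis,other,z,lo,hi):
    s=np.arange(lo,hi,.5); g=[]
    for q in s:
        acc=[]
        for o in other:
            p=R@((q,o) if axis==0 else (o,q))+t; uv=proj(f,(*p,z)).astype(np.float32)
            acc.append(cv2.getRectSubPix(f["color"],(1,1),(float(uv[0]),float(uv[1])))[0,0].astype(float))
        g.append(np.mean(acc,0))
    g=cv2.GaussianBlur(np.array(g),(1,5),0); d=np.linalg.norm(np.gradient(g,axis=0),axis=1)
    return [(float(s[i]),[int(v) for v in g[max(i-6,0)]],[int(v) for v in g[min(i+6,len(s)-1)]]) for i in range(2,len(s)-2) if d[i]>5 and d[i]==max(d[max(0,i-4):i+5])]
for n,f in(("top",T),("scene",S)):
    for side in(range(-40,-20,2),range(20,40,2)):
      print(n,side[0]);[print("   ",z,prof(f,0,side,z,-75,70)) for z in(20.5,)]
    print(n,"y ends base z8",[a[0] for a in prof(f,1,range(-15,20,3),8,-75,75)],"rail z20.5",[a[0] for a in prof(f,1,range(-48,-42,1),20.5,-75,75)],"bar z24", prof(f,1,range(47,52,1),24,-75,75))
E
```

```text
red
[584.3 248.1] 0.4072 res [[-0.3, -2.2], [0.9, 1.2], [1.3, 5.0], [0.3, 0.2], [-1.0, -2.0], [-1.2, -2.3]]
green
[469.6 216.8] -0.704 res [[-2.5, 0.1], [-0.3, -2.5], [2.9, -0.4], [1.3, 3.2], [-1.5, 1.3], [0.1, -1.8]]
top -40
    20.5 [(-64.0, [67, 85, 118], [234, 232, 233]), (-58.0, [234, 232, 233], [126, 122, 122]), (-37.0, [149, 145, 145], [236, 233, 233]), (45.0, [246, 245, 246], [125, 198, 231]), (62.0, [148, 178, 199], [52, 63, 86])]
top 20
    20.5 [(-64.0, [66, 83, 117], [233, 231, 232]), (-57.5, [234, 232, 232], [122, 118, 118]), (-36.5, [155, 151, 151], [241, 239, 238]), (45.5, [242, 242, 243], [124, 199, 232]), (62.0, [150, 182, 204], [60, 71, 95])]
top y ends base z8 [-63.5, 68.0] rail z20.5 [-64.5, 67.5] bar z24 [(-64.5, [54, 65, 87], [222, 219, 219]), (-48.0, [227, 226, 227], [124, 196, 230]), (51.5, [132, 203, 233], [240, 241, 243]), (65.0, [239, 238, 238], [67, 83, 112])]
scene -40
    20.5 [(-60.5, [74, 111, 165], [155, 155, 165]), (-37.5, [164, 160, 156], [236, 233, 231]), (44.0, [246, 254, 255], [114, 248, 255]), (55.0, [99, 237, 253], [67, 161, 201]), (63.5, [82, 163, 199], [223, 228, 230])]
scene 20
    20.5 [(-59.5, [81, 115, 169], [156, 156, 162]), (-38.0, [167, 162, 159], [232, 229, 227]), (43.5, [252, 254, 255], [120, 249, 255]), (55.0, [101, 241, 253], [68, 165, 205]), (64.0, [87, 167, 202], [229, 232, 233])]
scene y ends base z8 [-65.5, 68.0] rail z20.5 [-64.0, 66.5] bar z24 [(-67.0, [53, 84, 128], [253, 253, 252]), (-48.0, [254, 254, 255], [129, 248, 255]), (49.5, [127, 249, 255], [253, 255, 255]), (64.0, [252, 252, 253], [72, 118, 181])]
```

```bash
cat > go.py <<'E'
# usage: go.py x y z yaw [tilt about tool x]
import sys; from h import *; from scipy.spatial.transform import Rotation as Ro
def rel(x,y,z,yaw,tilt=0.):
    s=sense(); R0=Ro.from_euler('xyz',s["tcp_rot"]); R1=Ro.from_euler('xyz',[np.pi,0,yaw])*Ro.from_rotvec([tilt,0,0])
    return np.round(np.r_[R0.inv().apply(np.array([x,y,z])-s["eef_pos"])/1000,(R0.inv()*R1).as_rotvec()],4)
if __name__=="__main__":
    s=sense(); print(round(s["clock"],2),s["eef_pos"].round(1),s["tcp_rot"].round(3),s["contact_force"].round(1),round(s["opening"],3)); a=list(map(float,sys.argv[1:]))
    if a: print(rel(*a).tolist())
E
python3 go.py 498.5 -294 200 1.547
```

```text
0.4 [202.4 591.3 303.8] [-3.141 -0.     2.812] [ 0.3 -0.  -0.1] 1.002
[-0.5669, -0.7417, 0.1039, -0.0001, 0.0001, 1.2648]
```

>>> drive_tool(
  targets=[-0.567,-0.742,0.0,0,0,1.265,0.5,-0.567,-0.742,0.0,0,0,1.265,0.5,-0.567,-0.742,0.0,0,0,1.265,0.5,-0.567,-0.742,0.0,0,0,1.265,0.5,-0.567,-0.742,0.0,0,0,1.265,0.5,-0.567,-0.742,0.0,0,0,1.265,0.5,-0.567,-0.742,0.0,0,0,1.265,0.5,-0.567,-0.742,0.0,0,0,1.265,0.5,-0.567,-0.742,0.0,0,0,1.265,0.5,-0.567,-0.742,0.0,0,0,1.265,0.5,-0.567,-0.742,0.0,0,0,1.265,0.5,-0.567,-0.742,0.0,0,0,1.265,0.5],
)

```text
clock: 1.4
eef_pos: [361.1, 115.3, 304.3]
tcp_rot: [3.14, -0.0, 1.546]
contact_force: [1.2, 0.1, 0.2]
opening: 0.5
```

```bash
python3 go.py 498.5 -294 160 1.547
```

```text
1.4 [361.1 115.3 304.3] [ 3.14  -0.     1.546] [1.2 0.1 0.2] 0.5
[-0.4057, 0.1475, 0.1443, 0.0013, -0.0004, -0.0014]
```

>>> drive_tool(
  targets=[-0.406,0.147,0.08,0,0,0,0.5,-0.406,0.147,0.08,0,0,0,0.5,-0.406,0.147,0.08,0,0,0,0.5,-0.406,0.147,0.08,0,0,0,0.5,-0.406,0.147,0.08,0,0,0,0.5,-0.406,0.147,0.08,0,0,0,0.5,-0.406,0.147,0.08,0,0,0,0.5,-0.406,0.147,0.08,0,0,0,0.5,-0.406,0.147,0.08,0,0,0,0.5,-0.406,0.147,0.08,0,0,0,0.5,-0.406,0.147,0.08,0,0,0,0.5,-0.406,0.147,0.08,0,0,0,0.5],
)

```text
clock: 2.4
eef_pos: [499.2, -296.4, 223.0]
tcp_rot: [3.141, 0.001, 1.544]
contact_force: [-1.0, -0.2, 0.3]
opening: 0.503
```

```bash
python3 go.py 498.5 -294 92 1.547
```

```text
2.4 [ 499.2 -296.4  223. ] [3.141e+00 1.000e-03 1.544e+00] [-1.  -0.2  0.3] 0.503
[0.0026, -0.0009, 0.1309, 0.0008, 0.0013, -0.003]
```

>>> drive_tool(
  targets=[0.0025,-0.001,0.04,0,0,0,0.5,0.0025,-0.001,0.08,0,0,0,0.5,0.0025,-0.001,0.11,0,0,0,0.5,0.0025,-0.001,0.131,0,0,0,0.5,0.0025,-0.001,0.131,0,0,0,0.5,0.0025,-0.001,0.131,0,0,0,0.5,0.0025,-0.001,0.131,0,0,0,0.1,0.0025,-0.001,0.131,0,0,0,0.0,0.0025,-0.001,0.131,0,0,0,0.0,0.0025,-0.001,0.131,0,0,0,0.0,0.0025,-0.001,0.131,0,0,0,0.0,0.0025,-0.001,0.131,0,0,0,0.0],
  force=60,
)

```text
clock: 3.4
eef_pos: [498.0, -290.2, 95.0]
tcp_rot: [3.139, 0.001, 1.547]
contact_force: [-1.6, 0.6, 6.9]
opening: 0.133
```

```bash
python3 go.py; python3 - <<'E'
from h import *
f=grab_frame("scene"); c=f["color"][180:300,130:270]; cv2.imwrite("pics/s2.png",cv2.resize(c,None,fx=4,fy=4,interpolation=cv2.INTER_CUBIC))
E
```

```text
3.4 [ 498.  -290.2   95. ] [3.139e+00 1.000e-03 1.547e+00] [-1.6  0.6  6.9] 0.133
```

View pics/s2.png

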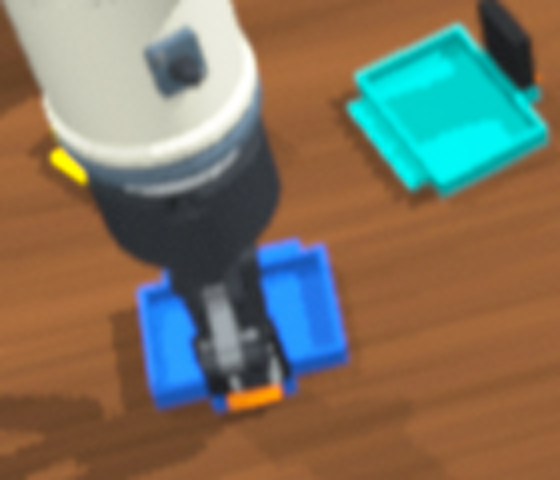

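Handle gripped (opening 0.133, which matches 12 mm). I'll lift and write a helper for tray poses in the dock frame.

>>> drive_tool(
  targets=[0,0,-0.02,0,0,0,0,0,0,-0.05,0,0,0,0,0,0,-0.09,0,0,0,0,0,0,-0.12,0,0,0,0,0,0,-0.12,0,0,0,0,0,0,-0.12,0,0,0,0],
)

```text
clock: 3.95
eef_pos: [498.3, -290.3, 215.9]
tcp_rot: [3.137, 0.003, 1.547]
contact_force: [0.4, -0.4, -1.7]
opening: 0.13
```

```bash
cat > tray.py <<'E'
# tray.py px pz theta [py] [dy]: bottom edge (-33,.,0) of the gripped tray at dock (px,py,pz), handle side up by theta
import sys; from h import *; from scipy.spatial.transform import Rotation as Ro
DOCK=np.array([545.1,32.7,0]); YAW=-0.2502; H=95.
def pose(px,pz,th,py=0,dy=0):
    Rd=Ro.from_euler('z',YAW); Rt=Rd*Ro.from_euler('y',-th)
    p=DOCK+Rd.apply([px,py,pz])+Rt.apply([72,dy,H])
    return p,Rt*Ro.from_euler('z',np.pi/2)*Ro.from_euler('x',np.pi)
def rel(p,R):
    s=sense(); R0=Ro.from_euler('xyz',s["tcp_rot"]); return np.round(np.r_[R0.inv().apply(p-s["eef_pos"])/1000,(R0.inv()*R).as_rotvec()],4).tolist()
if __name__=="__main__":
    s=sense(); print(round(s["clock"],2),s["eef_pos"].round(1),s["tcp_rot"].round(3),"F",s["contact_force"].round(1),round(s["opening"],3))
    # current tray in dock frame
    Rt=Ro.from_euler('xyz',s["tcp_rot"])*(Ro.from_euler('z',np.pi/2)*Ro.from_euler('x',np.pi)).inv(); Rd=Ro.from_euler('z',YAW)
    print("edge now",Rd.inv().apply(s["eef_pos"]-Rt.apply([72,0,H])-DOCK).round(1),"rpy",(Rd.inv()*Rt).as_euler('xyz').round(3))
    a=list(map(float,sys.argv[1:])); 
    if a: print(rel(*pose(*a)))
E
python3 tray.py -20 60 0.25
```

```text
3.95 [ 498.3 -290.3  215.9] [3.137e+00 3.000e-03 1.547e+00] F [ 0.4 -0.4 -1.7] 0.13
edge now [ -35.  -340.9  120.5] rpy [-0.003 -0.005  0.226]
[0.3183, 0.0644, 0.0455, -0.2436, -0.0261, 0.2253]
```

>>> drive_tool(
  targets=[0.318,0.064,0.0,-0.244,-0.026,0.225,0,0.318,0.064,0.0,-0.244,-0.026,0.225,0,0.318,0.064,0.0,-0.244,-0.026,0.225,0,0.318,0.064,0.0,-0.244,-0.026,0.225,0,0.318,0.064,0.0,-0.244,-0.026,0.225,0,0.318,0.064,0.0455,-0.244,-0.026,0.225,0,0.318,0.064,0.0455,-0.244,-0.026,0.225,0,0.318,0.064,0.0455,-0.244,-0.026,0.225,0,0.318,0.064,0.0455,-0.244,-0.026,0.225,0,0.318,0.064,0.0455,-0.244,-0.026,0.225,0,0.318,0.064,0.0455,-0.244,-0.026,0.225,0,0.318,0.064,0.0455,-0.244,-0.026,0.225,0],
)

```text
clock: 4.95
eef_pos: [568.4, 25.6, 167.2]
tcp_rot: [2.897, -0.001, 1.32]
contact_force: [-1.3, 0.5, -1.7]
opening: 0.126
```

```bash
python3 tray.py -20 20 0.25; python3 - <<'E'
from m import *
a=cv2.resize(T["color"][170:290,215:335],(400,400),interpolation=cv2.INTER_CUBIC);b=cv2.resize(S["color"][180:300,290:410],(400,400),interpolation=cv2.INTER_CUBIC)
cv2.imwrite("pics/t3.png",np.hstack([a,b]))
E
```

```text
4.95 [568.4  25.6 167.2] [ 2.897e+00 -1.000e-03  1.320e+00] F [-1.3  0.5 -1.7] 0.126
edge now [-22.6  -0.9  57.6] rpy [ 0.001 -0.244 -0.001]
[0.001, -0.0071, 0.0367, -0.0059, -0.0011, -0.0009]
```

View pics/t3.png

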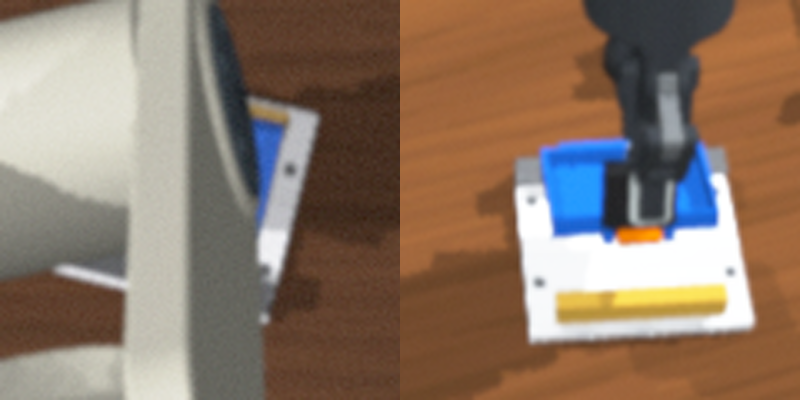

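The tray hovers over the dock with the handle side up. In the scene crop the front-bottom corners are near (555,235) and (716,222), and the foot is at (640,236). The grip looks off-centre along the handle, so I'll compare with predictions.

```bash
python3 - <<'E'
from m import *; from tray import *
s=sense(); Rt=Ro.from_euler('xyz',s["tcp_rot"])*(Ro.from_euler('z',np.pi/2)*Ro.from_euler('x',np.pi)).inv()
def pr(p): return proj(S,s["eef_pos"]+Rt.apply(np.array(p)-[39,0,H]))
tc=lambda q:[(q[0]-290+.5)*3.333+400,(q[1]-180+.5)*3.333]
for n,p in dict(fl=(33,-47,0),fr=(33,47,0),frimL=(33,-47,13),frimR=(33,47,13),brimL=(-33,-47,13),brimR=(-33,47,13),foot=(50,0,12),foota=(50,-12,12),footb=(50,12,12),hL=(45,-20,54),hR=(45,20,54)).items(): print(n,np.round(pr(p),1),np.round(tc(pr(p))))
print("px/mm y",(pr((33,47,0))-pr((33,-47,0)))/94)
m=masks(S)
for k in("blue","orange"):
    for c in blobs(m[k],(320,215,410,270))[:1]: 
        q=c[:,0]; print(k,"x",q[:,0].min(),q[:,0].max(),"y",q[:,1].min(),q[:,1].max(),"bottomleft",q[np.argmax(q[:,1]-q[:,0])],"bottomright",q[np.argmax(q.sum(1))],"topright",q[np.argmax(q[:,0]-q[:,1])],"topleft",q[np.argmin(q.sum(1))])
E
```

```text
fl [337.8 251. ] [561. 238.]
fr [388.2 248.1] [729. 229.]
frimL [337.8 245.6] [561. 220.]
frimR [388.7 242.7] [731. 211.]
brimL [334.5 224.1] [550. 149.]
brimR [382.6 221.4] [710. 140.]
foot [364.6 250.5] [650. 237.]
foota [358.  250.9] [628. 238.]
footb [371.2 250.1] [672. 235.]
hL [353.9 231.1] [615. 172.]
hR [376.4 229.8] [690. 168.]
px/mm y [ 0.53676175 -0.03066439]
blue x 333 357 y 222 251 bottomleft [337 249] bottomright [352 251] topright [357 222] topleft [333 225]
orange x 379 409 y 215 269 bottomleft [396 268] bottomright [409 269] topright [409 216] topleft [379 215]
```

The tray sits about 5 mm to −y of the TCP, which agrees with the earlier tray estimate, so dy = 5.

```bash
python3 tray.py -20 12 0.25 0 5
```

```text
5.15 [568.9  25.5 167.8] [ 2.896e+00 -2.000e-03  1.319e+00] F [-1.   0.2 -0.4] 0.133
edge now [-21.9  -0.8  58.2] rpy [ 0.002 -0.245 -0.002]
[0.006, -0.0098, 0.0449, -0.0045, -0.0014, -0.002]
```

>>> drive_tool(
  targets=[0.006,-0.003,0.012,-0.0045,-0.001,-0.002,0,0.006,-0.006,0.024,-0.0045,-0.001,-0.002,0,0.006,-0.009,0.036,-0.0045,-0.001,-0.002,0,0.006,-0.01,0.042,-0.0045,-0.001,-0.002,0,0.006,-0.01,0.045,-0.0045,-0.001,-0.002,0,0.006,-0.01,0.045,-0.0045,-0.001,-0.002,0,0.006,-0.01,0.045,-0.0045,-0.001,-0.002,0],
)

```text
clock: 5.73
eef_pos: [571.9, 31.9, 121.7]
tcp_rot: [2.892, -0.0, 1.322]
contact_force: [-0.2, -0.5, -2.0]
opening: 0.131
```

```bash
python3 tray.py -20 9 0.25 0 5;python3 tray.py -20 6 0.25 0 5
```

```text
5.73 [571.9  31.9 121.7] [ 2.892 -0.     1.322] F [-0.2 -0.5 -2. ] 0.131
edge now [-20.2   5.8  11.9] rpy [ 0.    -0.25   0.001]
[-0.0009, -0.0006, 0.0028, -0.0002, -0.0007, 0.0014]
5.73 [571.9  31.9 121.7] [ 2.892 -0.     1.322] F [-0.2 -0.5 -2. ] 0.131
edge now [-20.2   5.8  11.9] rpy [ 0.    -0.25   0.001]
[-0.0009, -0.0013, 0.0057, -0.0002, -0.0007, 0.0014]
```

>>> drive_tool(
  targets=[-0.001,0,0.001,0,0,0.001,0,-0.001,-0.0005,0.003,0,0,0.001,0,-0.001,-0.0005,0.003,0,0,0.001,0],
)

```text
clock: 5.98
eef_pos: [571.6, 31.1, 118.4]
tcp_rot: [2.892, -0.001, 1.321]
contact_force: [-0.8, -0.8, -1.6]
opening: 0.131
```

>>> drive_tool(
  targets=[0,-0.0002,0.001,0,0,0,0,0,-0.0002,0.001,0,0,0,0],
)

```text
clock: 6.15
eef_pos: [571.8, 31.2, 117.9]
tcp_rot: [2.892, -0.001, 1.322]
contact_force: [-3.4, 0.2, 4.9]
opening: 0.128
```

>>> drive_tool(
  targets=[0,-0.0002,0.001,0,0,0,0,0,-0.0002,0.001,0,0,0,0],
)

```text
clock: 6.32
eef_pos: [571.8, 31.2, 117.7]
tcp_rot: [2.891, -0.0, 1.322]
contact_force: [-9.1, 0.7, 18.2]
opening: 0.131
```

```bash
python3 tray.py
```

```text
6.32 [571.8  31.2 117.7] [ 2.891 -0.     1.322] F [-9.1  0.7 18.2] 0.131
edge now [-20.    5.2   7.9] rpy [ 0.001 -0.25   0.001]
```

Contact came at edge height 8 mm, which is the base plate. I'll raise slightly and slide under the flange.

```bash
python3 tray.py -20 9 0.25 0 5; python3 tray.py -32 9 0.25 0 5
```

```text
6.32 [571.8  31.2 117.7] [ 2.891 -0.     1.322] F [-9.1  0.7 18.2] 0.131
edge now [-20.    5.2   7.9] rpy [ 0.001 -0.25   0.001]
[-0.0001, 0.0003, -0.0011, 0.0004, -0.0007, 0.0008]
6.32 [571.8  31.2 117.7] [ 2.891 -0.     1.322] F [-9.1  0.7 18.2] 0.131
edge now [-20.    5.2   7.9] rpy [ 0.001 -0.25   0.001]
[-0.0001, -0.0114, -0.0041, 0.0004, -0.0007, 0.0008]
```

>>> drive_tool(
  targets=[0,0.0003,-0.0025,0,0,0,0,0,0.0003,-0.0025,0,0,0,0,0,-0.002,-0.003,0,0,0,0,0,-0.004,-0.0035,0,0,0,0,0,-0.006,-0.004,0,0,0,0,0,-0.008,-0.0045,0,0,0,0,0,-0.01,-0.005,0,0,0,0,0,-0.0114,-0.0055,0,0,0,0,0,-0.0114,-0.0055,0,0,0,0],
)

```text
clock: 7.07
eef_pos: [559.2, 34.3, 118.6]
tcp_rot: [2.893, -0.0, 1.322]
contact_force: [0.4, 0.0, -1.2]
opening: 0.133
```

```bash
python3 tray.py -32.5 8.5 0.14 0 5
```

```text
7.07 [559.2  34.3 118.6] [ 2.893 -0.     1.322] F [ 0.4  0.  -1.2] 0.133
edge now [-33.1   5.    8.8] rpy [ 0.    -0.249  0.001]
[-0.0, 0.0104, 0.0089, 0.1089, -0.0005, 0.001]
```

>>> drive_tool(
  targets=[0,0.0026,0.0022,0.027,0,0,0,0,0.0052,0.0045,0.054,0,0,0,0,0.0078,0.0067,0.082,0,0,0,0,0.0104,0.0089,0.109,0,0.001,0,0,0.0104,0.0089,0.109,0,0.001,0],
)

```text
clock: 7.48
eef_pos: [571.6, 31.3, 113.6]
tcp_rot: [3.004, -0.001, 1.32]
contact_force: [-9.3, 3.5, 13.4]
opening: 0.131
```

```bash
python3 tray.py; python3 - <<'E'
from m import *
cv2.imwrite("pics/s4.png",cv2.resize(S["color"][190:300,300:420],(660,600),interpolation=cv2.INTER_CUBIC))
E
```

```text
7.48 [571.6  31.3 113.6] [ 3.004e+00 -1.000e-03  1.320e+00] F [-9.3  3.5 13.4] 0.131
edge now [-32.3   5.3   9.6] rpy [ 0.001 -0.137 -0.001]
```

View pics/s4.png

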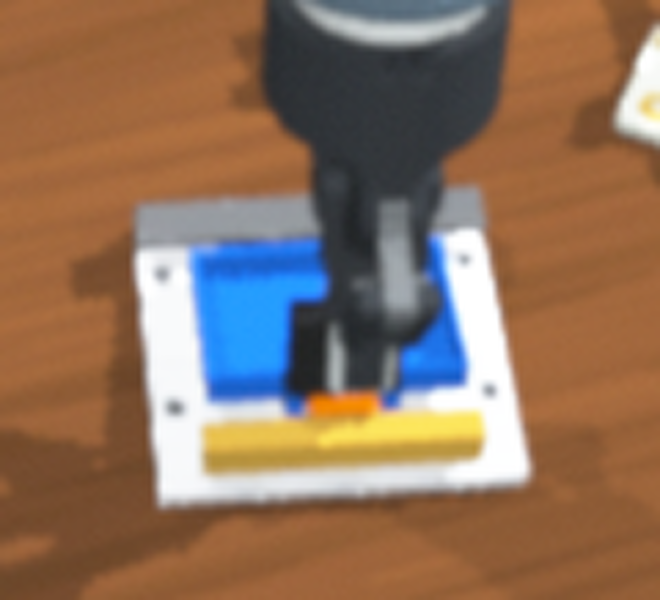

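The foot rests on the bar: in the crop the foot's centre is at 345 and the bar's at 343. The lip is behind the rail flange. I'll release and back off.

>>> drive_tool(
  targets=[0,0,-0.001,0,0,0,0.15,0,0,-0.001,0,0,0,0.35,0,0,-0.001,0,0,0,0.35,0,0,-0.001,0,0,0,0.35,0,0,-0.02,0,0,0,0.35,0,0,-0.05,0,0,0,0.35,0,0,-0.08,0,0,0,0.35,0,0,-0.08,0,0,0,0.35],
)

```text
clock: 8.25
eef_pos: [563.0, 34.1, 196.9]
tcp_rot: [2.994, -0.003, 1.321]
contact_force: [1.5, 0.4, 0.9]
opening: 0.349
```

```bash
python3 - <<'E'
from m import *; from tray import *
cv2.imwrite("pics/s5.png",cv2.resize(S["color"][190:300,300:420],(660,600),interpolation=cv2.INTER_CUBIC))
# press point: handle top centre hooked; tool down, shut (tips 73 below TCP)
p,_=pose(-33,8,.13); Rd=Ro.from_euler('z',YAW); Rt=Rd*Ro.from_euler('y',-.13)
top=DOCK+Rd.apply([-33,0,8])+Rt.apply([72,0,54]); clicked=DOCK+Rd.apply([39,0,62]); print("handle top hooked",top.round(1),"clicked",clicked.round(1))
R=Ro.from_euler('xyz',[np.pi,0,YAW+np.pi/2]); q=(top+clicked)/2
print(sense()["eef_pos"].round(1),rel(np.r_[q[:2],165],R))
E
```

```text
handle top hooked [575.5  24.9  70.9] clicked [582.9  23.   62. ]
[561.5  33.9 193.3] [-0.0053, 0.0153, 0.0308, 0.1435, -0.0017, 0.0]
```

View pics/s5.png

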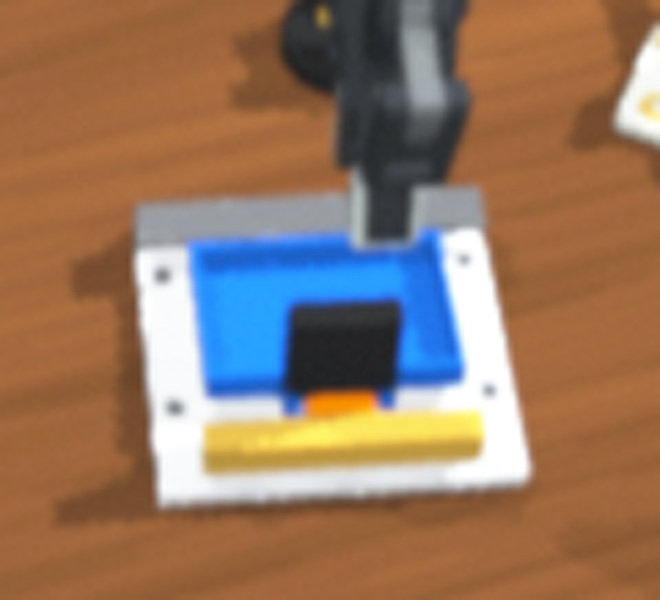

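Released, hooked, handle up, with the foot at 342 against the bar centre at 343. Next I shut the fingers and press on the handle top.

>>> drive_tool(
  targets=[-0.005,0.0155,0.0,0.07,0,0,0.0,-0.005,0.0155,0.02,0.144,0,0,0.0,-0.005,0.0155,0.031,0.144,0,0,0.0,-0.005,0.0155,0.031,0.144,0,0,0.0,-0.005,0.0155,0.031,0.144,0,0,0.0],
)

```text
clock: 8.77
eef_pos: [577.1, 24.1, 161.4]
tcp_rot: [-3.136, 0.001, 1.32]
contact_force: [-0.7, -0.3, -0.2]
opening: -0.001
```

>>> drive_tool(
  targets=[0,0,0.005,0,0,0,0.0,0,0,0.01,0,0,0,0.0,0,0,0.014,0,0,0,0.0,0,0,0.018,0,0,0,0.0,0,0,0.02,0,0,0,0.0,0,0,0.022,0,0,0,0.0],
)

```text
clock: 9.27
eef_pos: [578.3, 24.3, 141.2]
tcp_rot: [-3.138, -0.001, 1.321]
contact_force: [-0.1, -0.4, 0.3]
opening: -0.0
```

>>> drive_tool(
  targets=[0,0,0.0015,0,0,0,0.0,0,0,0.003,0,0,0,0.0,0,0,0.0045,0,0,0,0.0],
)

```text
clock: 9.52
eef_pos: [579.8, 24.1, 137.8]
tcp_rot: [-3.141, -0.001, 1.321]
contact_force: [2.1, -0.9, 3.1]
opening: 0.004
```

>>> drive_tool(
  targets=[0,0,0.0015,0,0,0,0.0,0,0,0.003,0,0,0,0.0,0,0,0.004,0,0,0,0.0],
)

```text
clock: 9.77
eef_pos: [579.6, 24.0, 134.3]
tcp_rot: [-3.14, -0.001, 1.321]
contact_force: [-3.7, -2.6, 28.5]
opening: -0.001
```

Force rose to 28 N with the tip at 61 mm, consistent with clicked (62 mm). I'll retreat and check.

>>> drive_tool(
  targets=[0,0,0.001,0,0,0,0.0,0,0,0.001,0,0,0,0.0,0,0,-0.02,0,0,0,0.0,0,0,-0.06,0,0,0,0.3,-0.05,0.06,-0.1,0,0,0,0.35,-0.1,0.06,-0.1,0,0,0,0.35,-0.1,0.06,-0.1,0,0,0,0.35,-0.1,0.06,-0.1,0,0,0,0.35],
)

```text
clock: 10.43
eef_pos: [613.8, -93.1, 234.9]
tcp_rot: [3.141, 0.001, 1.318]
contact_force: [-0.3, -0.1, 0.3]
opening: 0.354
```

```bash
python3 go.py; python3 - <<'E'
from m import *; from tray import *
a=cv2.resize(S["color"][190:300,300:420],(436,400),interpolation=cv2.INTER_CUBIC);b=cv2.resize(T["color"][180:280,225:316],(364,400),interpolation=cv2.INTER_CUBIC)
cv2.imwrite("pics/s6.png",np.hstack([a,b]))
Rd=Ro.from_euler('z',YAW)
for n,p in dict(hL=(45,20,62),hR=(45,-20,62),fR=(50,-12,20),fL=(50,12,20)).items():
    q=proj(S,DOCK+Rd.apply(p)); print(n,q.round(1),"crop",((q-[300,190])*[436/120,400/110]).round())
E
```

```text
10.43 [613.8 -93.1 234.9] [3.141e+00 1.000e-03 1.318e+00] [-0.3 -0.1  0.3] 0.354
hL [373.9 254. ] crop [268. 233.]
hR [352.6 255.2] crop [191. 237.]
fR [355.8 269.7] crop [203. 290.]
fL [368.1 268.9] crop [248. 287.]
```

View pics/s6.png

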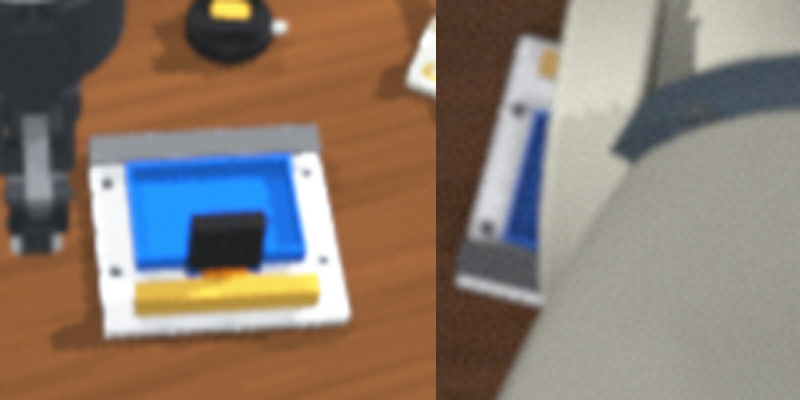

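The foot now looks tucked under the bar. I'll check numerically after moving to the red carrier, which clears the top view.

```bash
python3 go.py 584.3 248.1 150 0.407; python3 - <<'E'
from m import *; from tray import *
Rd=Ro.from_euler('z',YAW)
pts=dict(hFL=(45,20,54),hFR=(45,-20,54),hBL=(33,20,54),hBR=(33,-20,54),rFL=(33,47,13),rFR=(33,-47,13),rBL=(-33,47,13),rBR=(-33,-47,13))
for n,p in pts.items():
    for th in(0,.13):
        Rt=Rd*Ro.from_euler('y',-th); q=proj(S,DOCK+Rd.apply([-33,0,8])+Rt.apply(np.array(p)+[33,0,0])); print(n,th,q.round(1),((q-[300,190]+.5)*[436/120,400/110]).round(),end="  ")
    print()
E
```

```text
10.53 [612.  -89.2 232.7] [-3.138e+00 -1.000e-03  1.318e+00] [-0.7  1.1 -0.3] 0.351
[0.3195, -0.111, 0.0833, -0.0036, 0.0008, 0.9106]
hFL 0 [373.9 254. ] [270. 235.]  hFL 0.13 [373.8 247.7] [270. 212.]  
hFR 0 [352.6 255.2] [193. 239.]  hFR 0.13 [352.4 248.9] [192. 216.]  
hBL 0 [373.  248.8] [267. 216.]  hBL 0.13 [372.8 243.1] [266. 195.]  
hBR 0 [351.9 250.1] [190. 220.]  hBR 0.13 [351.7 244.3] [190. 199.]  
rFL 0 [384.8 260.4] [310. 258.]  rFL 0.13 [385.1 257. ] [311. 245.]  
rFR 0 [336.9 263.2] [136. 268.]  rFR 0.13 [337.  259.8] [136. 256.]  
rBL 0 [379.8 233.9] [292. 161.]  rBL 0.13 [379.7 233.3] [291. 159.]  
rBR 0 [333.9 236.5] [125. 171.]  rBR 0.13 [333.8 235.8] [125. 169.]
```

The handle's back top edge is at crop rows 212–217. Clicked predicts 216–220 and hooked predicts 195–199, so it is clicked. On to the red carrier.

>>> drive_tool(
  targets=[0.32,-0.111,0.0,-0.0036,0,0.91,0.35,0.32,-0.111,0.0,-0.0036,0,0.91,0.35,0.32,-0.111,0.0,-0.0036,0,0.91,0.35,0.32,-0.111,0.0,-0.0036,0,0.91,0.35,0.32,-0.111,0.0,-0.0036,0,0.91,0.35,0.32,-0.111,0.0,-0.0036,0,0.91,0.35,0.32,-0.111,0.0,-0.0036,0,0.91,0.35,0.32,-0.111,0.05,-0.0036,0,0.91,0.35,0.32,-0.111,0.083,-0.0036,0,0.91,0.35,0.32,-0.111,0.083,-0.0036,0,0.91,0.35,0.32,-0.111,0.083,-0.0036,0,0.91,0.35,0.32,-0.111,0.083,-0.0036,0,0.91,0.35],
)

```text
clock: 11.63
eef_pos: [581.7, 251.0, 148.8]
tcp_rot: [3.141, 0.005, 0.414]
contact_force: [1.0, 0.4, 0.5]
opening: 0.346
```

```bash
python3 go.py 584.3 248.1 84 0.40; python3 - <<'E'
from m import *; from tray import *
b=cv2.resize(T["color"][180:280,225:325],(600,600),interpolation=cv2.INTER_CUBIC); cv2.imwrite("pics/t7.png",b)
Rd=Ro.from_euler('z',YAW)
m=cv2.inRange(cv2.cvtColor(T["color"],cv2.COLOR_BGR2HSV),(100,120,50),(125,255,255))
c=blobs(m,(225,180,325,280))[0]; r=cv2.minAreaRect(c); print(cv2.contourArea(c),np.round([*r[0],*r[1],r[2]],1))
w=Rd.inv().apply([onz(T,*p,21)-DOCK for p in cv2.boxPoints(r)]); print("rim corners in dock",w.round(1).tolist())
E
```

```text
11.63 [581.7 251.  148.8] [3.141 0.005 0.414] [1.  0.4 0.5] 0.346
[0.0016, 0.0036, 0.0648, 0.0004, 0.0048, 0.0135]
1590.0 [269.  228.   47.5  37.4  14. ]
rim corners in dock [[-38.6, 46.2, 21.0], [33.8, 46.9, 21.0], [32.9, -45.3, 21.0], [-39.1, -45.3, 21.0]]
```

View pics/t7.png

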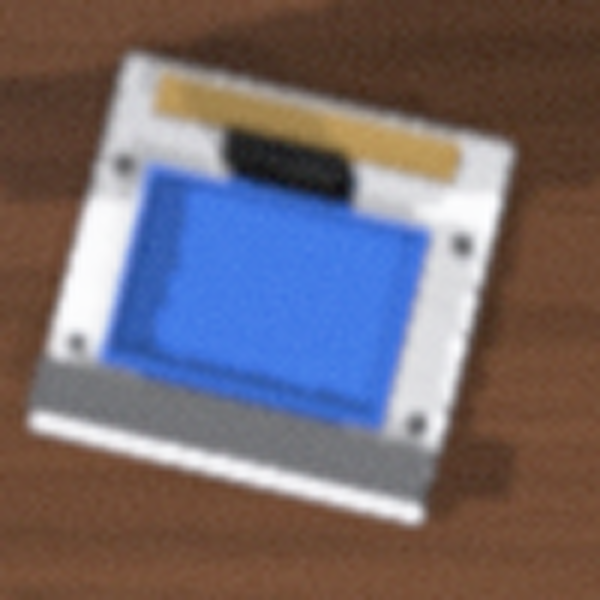

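The top view shows the tray seated parallel to the dock. Its rim front edge is at x 33 and its y extent is −45 to +47 in the dock frame, and the foot is hidden under the bar. I'll grip the red carrier.

>>> drive_tool(
  targets=[0.0016,0.0036,0.03,0,0.005,0.0135,0.35,0.0016,0.0036,0.055,0,0.005,0.0135,0.35,0.0016,0.0036,0.065,0,0.005,0.0135,0.35,0.0016,0.0036,0.065,0,0.005,0.0135,0.35,0.0016,0.0036,0.065,0,0.005,0.0135,0.35,0.0016,0.0036,0.065,0,0.005,0.0135,0.0,0.0016,0.0036,0.065,0,0.005,0.0135,0.0,0.0016,0.0036,0.065,0,0.005,0.0135,0.0,0.0016,0.0036,0.065,0,0.005,0.0135,0.0],
  force=50,
)

```text
clock: 12.48
eef_pos: [587.6, 247.6, 87.3]
tcp_rot: [3.141, -0.007, 0.397]
contact_force: [1.0, -1.7, 7.8]
opening: 0.105
```

>>> drive_tool(
  targets=[0,0,-0.03,0,0,0,0.0,0,0,-0.07,0,0,0,0.0,0,0,-0.1,0,0,0,0.0,0,0,-0.1,0,0,0,0.0,0,0,-0.1,0,0,0,0.0],
)

```text
clock: 12.9
eef_pos: [587.2, 247.8, 188.3]
tcp_rot: [3.141, -0.009, 0.397]
contact_force: [0.2, -0.2, -1.5]
opening: 0.108
```

```bash
cat > place.py <<'E'
# place.py cx cy tcpz off_x half : carrier origin at tray (cx,cy); off_x = TCP position in carrier x
import sys; from tray import *
def tgt(cx,cy,z,ox,oy=0,yaw=YAW+np.pi):
    Rd=Ro.from_euler('z',YAW); o=DOCK+Rd.apply([cx,cy+.5,0]); p=o+Ro.from_euler('z',yaw).apply([ox,oy,0]); p[2]=z
    return p,Ro.from_euler('xyz',[np.pi,0,yaw])
if __name__=="__main__":
    a=list(map(float,sys.argv[1:])); s=sense(); print(round(s["clock"],2),s["eef_pos"].round(1),s["tcp_rot"].round(3),"F",s["contact_force"].round(1)); print(tgt(*a)[0].round(1),rel(*tgt(*a)))
E
python3 place.py 8 22 150 2.8
```

```text
12.9 [587.2 247.8 188.3] [ 3.141 -0.009  0.397] F [ 0.2 -0.2 -1.5]
[555.7  53.2 150. ] [-0.1047, 0.1672, 0.0373, 0.0119, -0.0035, -2.4941]
```

>>> drive_tool(
  targets=[-0.105,0.167,0,0.012,-0.0035,-2.494,0,-0.105,0.167,0,0.012,-0.0035,-2.494,0,-0.105,0.167,0,0.012,-0.0035,-2.494,0,-0.105,0.167,0,0.012,-0.0035,-2.494,0,-0.105,0.167,0,0.012,-0.0035,-2.494,0,-0.105,0.167,0,0.012,-0.0035,-2.494,0,-0.105,0.167,0,0.012,-0.0035,-2.494,0,-0.105,0.167,0,0.012,-0.0035,-2.494,0,-0.105,0.167,0,0.012,-0.0035,-2.494,0,-0.105,0.167,0,0.012,-0.0035,-2.494,0,-0.105,0.167,0,0.012,-0.0035,-2.494,0,-0.105,0.167,0,0.012,-0.0035,-2.494,0],
)

```text
clock: 13.9
eef_pos: [552.9, 52.5, 183.7]
tcp_rot: [-3.138, -0.003, 1.887]
contact_force: [-0.6, -0.5, -1.1]
opening: 0.104
```

```bash
python3 place.py 8 22 170 2.8
```

```text
13.9 [552.9  52.5 183.7] [-3.138e+00 -3.000e-03  1.887e+00] F [-0.6 -0.5 -1.1]
[555.7  53.2 170. ] [-0.0002, 0.003, 0.0137, -0.002, -0.0052, -1.0048]
```

>>> drive_tool(
  targets=[0,0.003,0.0137,-0.002,-0.005,-1.005,0,0,0.003,0.0137,-0.002,-0.005,-1.005,0,0,0.003,0.0137,-0.002,-0.005,-1.005,0,0,0.003,0.0137,-0.002,-0.005,-1.005,0,0,0.003,0.0137,-0.002,-0.005,-1.005,0,0,0.003,0.0137,-0.002,-0.005,-1.005,0,0,0.003,0.0137,-0.002,-0.005,-1.005,0,0,0.003,0.0137,-0.002,-0.005,-1.005,0,0,0.003,0.0137,-0.002,-0.005,-1.005,0,0,0.003,0.0137,-0.002,-0.005,-1.005,0,0,0.003,0.0137,-0.002,-0.005,-1.005,0],
)

```text
clock: 14.82
eef_pos: [556.2, 53.5, 170.6]
tcp_rot: [3.141, 0.001, 2.881]
contact_force: [-0.1, 0.5, -0.8]
opening: 0.105
```

```bash
python3 place.py 8 22 125 2.8; python3 - <<'E'
from m import *; from place import *
s=sense(); x0,y0=300,190; cv2.imwrite("pics/s8.png",cv2.resize(S["color"][190:290,300:420],(720,600),interpolation=cv2.INTER_CUBIC))
Rt=Ro.from_euler('xyz',s["tcp_rot"])*Ro.from_euler('x',np.pi).inv()
for n,p in zip("x1 x2 in y1 y2 out".split(),[(33.5,-20.5),(33.5,6.5),(6.5,6.5),(6.5,33.5),(-20.5,33.5),(-20.5,-20.5)]):
    for z in (0,8):
        q=proj(S,s["eef_pos"]+Rt.apply([p[0]-2.8,p[1],z-87.3])); print(n,z,((q-[300,190]+.5)*6).round(),end=" ")
q=proj(S,s["eef_pos"]+Rt.apply([33.5,0,-87]))-proj(S,s["eef_pos"]+Rt.apply([-20.5,0,-87])); print("crop px per mm carrier x",(q*6/54).round(2))
E
```

```text
14.82 [556.2  53.5 170.6] [3.141e+00 1.000e-03 2.881e+00] F [-0.1  0.5 -0.8]
[555.7  53.2 125. ] [0.0004, -0.0004, 0.0456, 0.0005, 0.0009, -0.01]
x1 0 [496. 168.] x1 8 [498. 151.] x2 0 [412. 172.] x2 8 [414. 156.] in 0 [422. 237.] in 8 [425. 221.] y1 0 [337. 242.] y1 8 [339. 226.] y2 0 [347. 310.] y2 8 [348. 294.] out 0 [520. 301.] out 8 [523. 285.] crop px per mm carrier x [-0.42 -2.47]
```

View pics/s8.png

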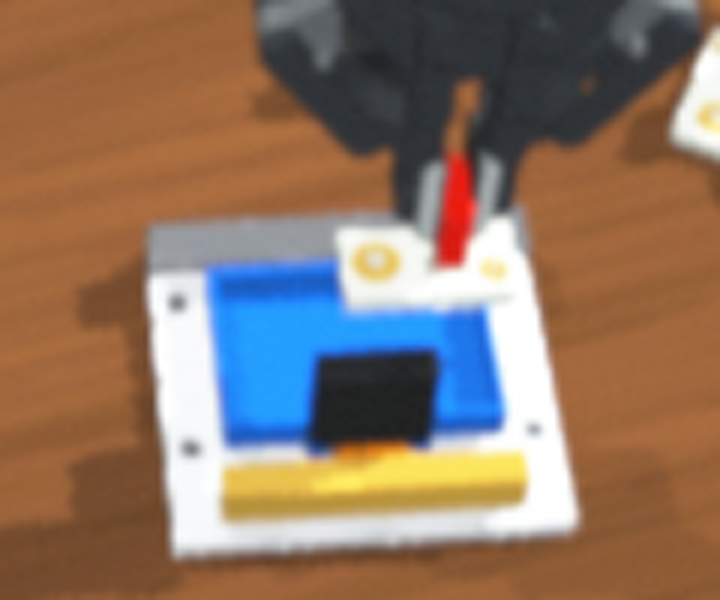

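The carrier in hand is within about 1 mm of prediction, its bottom corners at (345,312) and (517,300). A quick profile check of the tray's x position in both views comes before lowering.

```bash
python3 - <<'E'
from m import *; from tray import *
Rd=Ro.from_euler('z',YAW)
def prof(f,axis,other,z,lo,hi):
    s=np.arange(lo,hi,.5); g=np.array([np.mean([cv2.getRectSubPix(f["color"],(1,1),tuple(map(float,proj(f,DOCK+Rd.apply([q,o,z] if axis==0 else [o,q,z])))))[0,0].astype(float) for o in other],0) for q in s])
    g=cv2.GaussianBlur(g,(1,5),0); d=np.linalg.norm(np.gradient(g,axis=0),axis=1)
    return [(float(s[i]),int(d[i])) for i in range(2,len(s)-2) if d[i]>5 and d[i]==max(d[max(0,i-4):i+5])]
print("scene x z21",prof(S,0,range(-42,-26,2),21,-50,45)); print("scene x z8",prof(S,0,range(-42,-26,2),8,20,60))
print("scene flange z20.5 outside tray",prof(S,0,range(-62,-52,2),20.5,-70,-20),"z16.5",prof(S,0,range(-62,-52,2),16.5,-70,-20))
print("scene base front z8",prof(S,0,range(-60,60,8),8,40,75))
print("scene y z21",prof(S,1,range(-10,20,3),21,-60,60))
T2=T
print("top x z21",prof(T,0,range(-42,-26,2),21,-50,45),"y",prof(T,1,range(-10,20,3),21,-60,60))
E
```

```text
scene x z21 [(-40.0, 12), (-24.5, 6), (28.0, 6), (35.0, 20), (42.0, 13)]
scene x z8 [(26.0, 19), (33.5, 12), (46.5, 6), (56.0, 15)]
scene flange z20.5 outside tray [(-60.0, 8), (-37.5, 12), (-29.0, 9), (-21.5, 10)] z16.5 [(-63.5, 8), (-40.5, 12), (-32.0, 8), (-24.5, 10)]
scene base front z8 [(46.5, 7), (56.0, 13), (67.5, 21)]
scene y z21 [(-47.0, 24), (-14.0, 12), (25.5, 13), (45.5, 30)]
top x z21 [(-38.5, 7), (28.0, 12), (43.5, 10)] y [(-46.5, 15), (-16.0, 6), (3.5, 9), (43.0, 11)]
```

```bash
python3 - <<'E'
from m import *; from tray import *
Rd=Ro.from_euler('z',YAW)
def pr(f,other,z,lo,hi,st=1.):
    for q in np.arange(lo,hi,st):
        g=np.mean([cv2.getRectSubPix(f["color"],(1,1),tuple(map(float,proj(f,DOCK+Rd.apply([q,o,z])))))[0,0].astype(float) for o in other],0); print(f"{q:.0f}:{g.astype(int).tolist()}",end=" ")
    print()
print("scene z21 y-40..-30");pr(S,range(-42,-26,2),21,-46,60)
print("scene handle z62");pr(S,range(-12,14,2),62,15,62)
print("top handle z62");pr(T,range(-18,-10,1),62,5,70)
t7=cv2.imread("pics/t7.png"); print("t7 dark rows along col 290:",[int(v) for v in t7[100:230:5,290].mean(1)])
for th in(0,.13):
  Rt=Rd*Ro.from_euler('y',-th)
  for n,p in dict(back=(33,0,54),front=(45,0,54)).items():
    w=DOCK+Rd.apply([-33,0,8])+Rt.apply(np.array(p)+[33,0,0])
    for k,f in(("S",S),("T",T)): print(th,n,k,Rd.inv().apply(onz(f,*proj(f,w),62)-DOCK).round(1),((proj(T,w)-[225,180]+.5)*6).round() if k=="T" else "")
E
```

```text
scene z21 y-40..-30
-46:[160, 155, 150] -45:[159, 153, 149] -44:[159, 152, 147] -43:[163, 148, 142] -42:[170, 144, 134] -41:[180, 140, 125] -40:[199, 137, 111] -39:[219, 135, 96] -38:[232, 133, 80] -37:[236, 130, 65] -36:[239, 127, 50] -35:[233, 120, 41] -34:[224, 112, 33] -33:[215, 104, 28] -32:[207, 100, 27] -31:[200, 97, 26] -30:[199, 96, 27] -29:[201, 97, 27] -28:[204, 99, 27] -27:[211, 103, 27] -26:[219, 106, 28] -25:[228, 113, 29] -24:[237, 122, 30] -23:[246, 130, 31] -22:[249, 137, 32] -21:[252, 145, 33] -20:[253, 149, 34] -19:[253, 151, 35] -18:[253, 153, 35] -17:[253, 153, 35] -16:[253, 153, 35] -15:[253, 153, 35] -14:[253, 153, 35] -13:[253, 153, 35] -12:[253, 153, 35] -11:[253, 153, 35] -10:[253, 154, 35] -9:[253, 154, 35] -8:[253, 154, 34] -7:[253, 154, 35] -6:[253, 155, 36] -5:[253, 155, 36] -4:[253, 155, 36] -3:[253, 155, 35] -2:[253, 154, 35] -1:[253, 154, 35] 0:[253, 154, 34] 1:[253, 153, 34] 2:[253, 154, 34] 3:[253, 154, 34] 4:[253, 154, 34] 5:[253, 153, 35] 6:[253, 153, 35] 7:[253, 153, 34] 8:[253, 153, 34] 9:[253, 152, 34] 10:[253, 153, 34] 11:[253, 153, 35] 12:[25
[... 2465 characters left out ...]
 145, 162] 53:[114, 130, 142] 54:[102, 110, 119] 55:[84, 89, 97] 56:[63, 69, 79] 57:[46, 54, 69] 58:[35, 47, 66] 59:[33, 47, 70] 60:[36, 51, 76] 61:[39, 54, 82] 62:[40, 55, 84] 63:[40, 56, 85] 64:[40, 57, 86] 65:[40, 57, 85] 66:[40, 56, 85] 67:[40, 57, 84] 68:[39, 56, 83] 69:[38, 54, 82] 
t7 dark rows along col 290: [154, 144, 131, 123, 126, 126, 116, 101, 77, 57, 35, 30, 39, 41, 38, 31, 30, 43, 68, 96, 115, 118, 129, 137, 137, 139]
0 back S [33. -0. 62.] 
0 back T [33. -0. 62.] [285. 162.]
0 front S [45. -0. 62.] 
0 front T [45.  0. 62.] [295. 124.]
0.13 back S [19.5  1.3 62. ] 
0.13 back T [26.6  1.  62. ] [277. 181.]
0.13 front S [30.4  1.6 62. ] 
0.13 front T [38.9  1.2 62. ] [286. 142.]
```

```bash
cat > pf.py <<'E'
from m import *; from tray import *
Rd=Ro.from_euler('z',YAW)
def prof(img,f,other,z,lo,hi,mp=lambda p:p,axis=0):
    s=np.arange(lo,hi,.5); g=np.array([np.mean([cv2.getRectSubPix(img,(1,1),tuple(map(float,mp(proj(f,DOCK+Rd.apply([q,o,z] if axis==0 else [o,q,z]))))))[0,0].astype(float) for o in other],0) for q in s])
    g=cv2.GaussianBlur(g,(1,5),0); d=np.linalg.norm(np.gradient(g,axis=0),axis=1)
    return [(float(s[i]),int(d[i]*10)) for i in range(2,len(s)-2) if d[i]>3 and d[i]==max(d[max(0,i-4):i+5])]
E
python3 - <<'E'
from pf import *
i5=cv2.imread("pics/s5.png"); mp=lambda p:((p-[300,190]+.5)*[5.5,600/110]-.5)
for n,img,m in(("hooked s5",i5,mp),("now",S["color"],lambda p:p)):
    print(n,"rim z21",prof(img,S,range(-42,-26,2),21,-50,45,m),"handle z62",prof(img,S,range(-12,10,2),62,5,62,m))
    print("   other bar z21",prof(img,S,range(20,40,2),21,38,65,m), "foot col z20",prof(img,S,range(-8,8,2),20,28,60,m))
i7=cv2.imread("pics/t7.png"); m7=lambda p:((p-[225,180]+.5)*6-.5)
print("t7 rim z21",prof(i7,T,range(-42,-26,2),21,-70,65,m7),prof(i7,T,range(26,42,2),21,-70,65,m7),"floor/handle col",prof(i7,T,range(-12,12,2),62,15,62,m7),"y",prof(i7,T,range(-10,20,3),21,-75,75,m7,1))
E
```

```text
hooked s5 rim z21 [(-40.5, 112), (-25.5, 62), (24.5, 77), (31.5, 215), (42.5, 151)] handle z62 [(6.0, 64), (22.5, 224), (32.5, 33), (60.0, 204)]
   other bar z21 [(43.0, 134), (55.0, 107), (63.5, 163)] foot col z20 [(32.0, 211), (42.0, 108), (54.5, 120)]
now rim z21 [(-40.0, 122), (-24.5, 61), (28.0, 66), (35.0, 200), (42.0, 132)] handle z62 [(14.5, 106), (30.5, 219)]
   other bar z21 [(43.5, 121), (55.0, 100), (63.5, 143)] foot col z20 [(36.5, 183), (54.5, 106)]
t7 rim z21 [(-64.0, 335), (-57.5, 277), (-38.5, 106), (-29.5, 67), (28.0, 152), (44.5, 156), (57.0, 78), (62.5, 205)] [(-64.0, 338), (-57.5, 277), (-38.5, 106), (-33.0, 75), (-29.0, 42), (22.5, 36), (28.0, 148), (43.5, 133), (57.0, 95), (62.5, 191)] floor/handle col [(18.0, 41), (24.5, 203), (30.0, 34), (39.5, 167), (50.0, 87), (55.5, 203)] y [(-73.0, 39), (-66.0, 362), (-60.5, 38), (-46.5, 201), (31.5, 64), (47.0, 252), (64.5, 331)]
```

Findings:
- Both views agree the tray is level and clicked. In the top view the handle top and rim front are 11.5 mm apart, where 12 is expected clicked and 7 hooked.
- The tray sits back against the rail, at x about −4.3 in my frame, of which roughly 2 mm is dock estimate error. I'll use that for placing.

```bash
python3 place.py 3.5 21.7 112 2.8;  python3 place.py 3.5 21.7 100 2.8
```

```text
15.22 [556.6  53.5 171.2] [3.141e+00 2.000e-03 2.885e+00] F [ 0.2  0.4 -0.9]
[551.3  54.  112. ] [0.0054, -0.0009, 0.0592, 0.0009, 0.0019, -0.0065]
15.22 [556.6  53.5 171.2] [3.141e+00 2.000e-03 2.885e+00] F [ 0.2  0.4 -0.9]
[551.3  54.  100. ] [0.0054, -0.0009, 0.0712, 0.0009, 0.0019, -0.0065]
```

>>> drive_tool(
  targets=[0.0054,-0.001,0.015,0.001,0.002,-0.0065,0,0.0054,-0.001,0.03,0.001,0.002,-0.0065,0,0.0054,-0.001,0.045,0.001,0.002,-0.0065,0,0.0054,-0.001,0.055,0.001,0.002,-0.0065,0,0.0054,-0.001,0.058,0.001,0.002,-0.0065,0,0.0054,-0.001,0.058,0.001,0.002,-0.0065,0,0.0054,-0.001,0.058,0.001,0.002,-0.0065,0],
)

```text
clock: 15.8
eef_pos: [551.5, 53.9, 113.4]
tcp_rot: [-3.141, 0.0, 2.892]
contact_force: [0.5, -0.5, -0.0]
opening: 0.102
```

```bash
python3 place.py 3.5 21.7 100 2.8; python3 - <<'E'
from pf import *
# carrier white edges vs blue: profiles in S at carrier top height
s=sense(); b=s["eef_pos"][2]-87.3; print("bottom z",b.round(1))
print("front edge (bottom) S along x, y 5..15 / 25..38:",prof(S["color"],S,range(22,36,2),b,5,50),prof(S["color"],S,range(-6,6,2),b,5,50))
print("along y at x 12..20 z bottom:",prof(S["color"],S,range(8,16,2),b+4,-25,60,axis=1))
E
```

```text
15.8 [551.5  53.9 113.4] [-3.141  0.     2.892] F [ 0.5 -0.5 -0. ]
[551.3  54.  100. ] [0.0002, 0.0, 0.0134, -0.0001, 0.0001, 0.0004]
bottom z 26.6
front edge (bottom) S along x, y 5..15 / 25..38: [(6.5, 43), (14.5, 49), (26.5, 141), (39.0, 186), (47.5, 119)] [(6.0, 141), (41.0, 188)]
along y at x 12..20 z bottom: [(-14.5, 236), (26.5, 343), (32.5, 51), (38.5, 51), (42.5, 61), (45.0, 59), (58.5, 61)]
```

Relative to the rim, the scene view gives about 3 mm clearance in front, so I'll lower it.

>>> drive_tool(
  targets=[0,0,0.003,0,0,0,0,0,0,0.006,0,0,0,0,0,0,0.009,0,0,0,0,0,0,0.011,0,0,0,0,0,0,0.011,0,0,0,0],
)

```text
clock: 16.32
eef_pos: [550.8, 54.3, 103.7]
tcp_rot: [3.141, -0.001, 2.892]
contact_force: [-9.7, 3.5, 24.4]
opening: 0.107
```

>>> drive_tool(
  targets=[0,0,0.0015,0,0,0,0,0,0,0.003,0,0,0,0,0,0,0.003,0,0,0,0],
)

```text
clock: 16.57
eef_pos: [550.3, 54.5, 101.2]
tcp_rot: [3.141, -0.002, 2.892]
contact_force: [-14.1, 4.7, 32.2]
opening: 0.108
```

Contact came early with a push toward −x, so the front edge is rubbing the front wall. I'll lift a little and shift 2.5 mm toward the rail.

>>> drive_tool(
  targets=[0,0,-0.005,0,0,0,0,0,0,-0.01,0,0,0,0,0.0025,0,-0.01,0,0,0,0,0.0025,0,-0.01,0,0,0,0],
)

```text
clock: 16.9
eef_pos: [548.5, 54.5, 109.2]
tcp_rot: [-3.141, -0.0, 2.892]
contact_force: [0.4, -1.3, -0.1]
opening: 0.108
```

>>> drive_tool(
  targets=[0,0,0.003,0,0,0,0,0,0,0.005,0,0,0,0,0,0,0.006,0,0,0,0,0,0,0.006,0,0,0,0],
)

```text
clock: 17.23
eef_pos: [548.5, 54.5, 102.4]
tcp_rot: [-3.141, -0.001, 2.892]
contact_force: [-0.4, -0.6, -0.1]
opening: 0.106
```

>>> drive_tool(
  targets=[0,0,0.0015,0,0,0,0,0,0,0.003,0,0,0,0,0,0,0.003,0,0,0,0],
)

```text
clock: 17.48
eef_pos: [548.9, 54.5, 101.0]
tcp_rot: [-3.141, 0.0, 2.892]
contact_force: [-4.9, -0.3, 14.4]
opening: 0.105
```

```bash
python3 - <<'E'
from pf import *
for n,im,f in(("S",S["color"],S),("T",T["color"],T)):
    print(n,"x profile y24..36 z19",prof(im,f,range(24,36,2),19,-55,50)); print(n,"x profile y-40..-28 z21",prof(im,f,range(-42,-26,2),21,-55,50))
    print(n,"y profile x8..16 z19",prof(im,f,range(8,17,2),19,-60,60,axis=1))
E
```

```text
S x profile y24..36 z19 [(-54.0, 31), (-42.0, 59), (-34.5, 122), (-1.0, 89), (13.5, 57), (25.5, 174), (35.0, 187), (42.0, 116)]
S x profile y-40..-28 z21 [(-40.0, 122), (-34.5, 74), (-24.5, 54), (29.0, 44), (35.0, 191), (42.0, 131)]
S y profile x8..16 z19 [(-47.0, 252), (-16.0, 197), (26.0, 395), (32.5, 60), (43.5, 188), (47.0, 178)]
T x profile y24..36 z19 [(-53.0, 32), (-42.5, 37), (-34.0, 115), (-9.0, 31)]
T x profile y-40..-28 z21 [(-37.5, 63), (-29.0, 47), (-2.5, 39), (28.0, 151), (44.0, 120)]
T y profile x8..16 z19 [(-46.0, 167), (-31.5, 93), (-19.0, 38), (2.0, 106), (36.0, 144)]
```

>>> drive_tool(
  targets=[-0.0005,-0.0005,-0.001,0,0,0,0.15,-0.0005,-0.0005,-0.001,0,0,0,0.3,-0.0005,-0.0005,-0.001,0,0,0,0.3,-0.0005,-0.0005,-0.001,0,0,0,0.3,0,0,-0.03,0,0,0,0.3,0,0,-0.07,0,0,0,0.3,0,0,-0.1,0,0,0,0.3,0,0,-0.1,0,0,0,0.3],
)

```text
clock: 18.25
eef_pos: [551.7, 54.8, 205.7]
tcp_rot: [3.139, 0.008, 2.892]
contact_force: [1.9, 0.1, -0.4]
opening: 0.3
```

```bash
python3 go.py 469.6 216.8 160 2.4376
```

```text
18.25 [551.7  54.8 205.7] [3.139 0.008 2.892] [ 1.9  0.1 -0.4] 0.3
[0.12, 0.1365, 0.0451, 0.0045, 0.0071, 0.4542]
```

>>> drive_tool(
  targets=[0.12,0.1365,0,0.0045,0.007,0.454,0.35,0.12,0.1365,0,0.0045,0.007,0.454,0.35,0.12,0.1365,0,0.0045,0.007,0.454,0.35,0.12,0.1365,0,0.0045,0.007,0.454,0.35,0.12,0.1365,0.045,0.0045,0.007,0.454,0.35,0.12,0.1365,0.045,0.0045,0.007,0.454,0.35,0.12,0.1365,0.045,0.0045,0.007,0.454,0.35,0.12,0.1365,0.045,0.0045,0.007,0.454,0.35],
)

```text
clock: 18.92
eef_pos: [466.1, 216.1, 154.7]
tcp_rot: [-3.134, -0.006, 2.439]
contact_force: [0.2, -0.1, -0.7]
opening: 0.353
```

```bash
python3 go.py 469.6 216.8 84 2.4376; python3 - <<'E'
from pf import *
for n,im,f in(("S",S["color"],S),("T",T["color"],T)):
    print(n,"x y24..36 z19",prof(im,f,range(30,38,2),19,-55,50),"\n x y-40..-28 z21",prof(im,f,range(-42,-26,2),21,-55,50))
    print(" y x8..16 z19",prof(im,f,range(8,17,2),19,-60,60,axis=1),"\n y x-20..-12",prof(im,f,range(-24,-14,2),19,-60,60,axis=1))
a=cv2.resize(S["color"][200:285,310:410],(400,340),interpolation=cv2.INTER_CUBIC);b=cv2.resize(T["color"][180:280,225:325],(400,400),interpolation=cv2.INTER_CUBIC)
cv2.imwrite("pics/c9.png",np.hstack([cv2.copyMakeBorder(a,0,60,0,0,cv2.BORDER_CONSTANT),b]))
h=cv2.cvtColor(T["color"],cv2.COLOR_BGR2HSV); m=cv2.inRange(h,(0,140,60),(8,255,255))|cv2.inRange(h,(172,140,60),(179,255,255))
for f in(S,T):
    h=cv2.cvtColor(f["color"],cv2.COLOR_BGR2HSV); m=cv2.inRange(h,(0,140,60),(6,255,255))|cv2.inRange(h,(174,140,60),(179,255,255))
    c=blobs(m,(225,180,420,290))[0]; print("red blob",cv2.boundingRect(c),cv2.minAreaRect(c))
    for z in (47,): print([Rd.inv().apply(onz(f,*p,z)-DOCK)[:2].round(1).tolist() for p in cv2.boxPoints(cv2.minAreaRect(c))])
E
```

```text
18.92 [466.1 216.1 154.7] [-3.134 -0.006  2.439] [ 0.2 -0.1 -0.7] 0.353
[-0.0027, 0.0033, 0.0707, -0.0079, -0.0063, 0.0018]
S x y24..36 z19 [(-36.5, 107), (-28.5, 96), (-23.5, 53), (-16.0, 90), (7.0, 47), (11.5, 51), (24.0, 183), (34.0, 196), (42.5, 126)] 
 x y-40..-28 z21 [(-39.5, 105), (29.5, 68), (35.0, 202), (42.5, 135)]
 y x8..16 z19 [(-46.5, 237), (-16.0, 209), (26.0, 399), (32.5, 53), (44.0, 151), (47.0, 146)] 
 y x-20..-12 [(-55.0, 54), (-47.0, 271), (14.0, 260), (20.0, 283), (32.5, 262), (43.0, 216), (46.5, 236)]
T x y24..36 z19 [(-38.5, 69), (-28.5, 181), (-19.0, 30), (-11.5, 90), (13.5, 69), (19.5, 97), (26.5, 156), (31.0, 125), (45.5, 154)] 
 x y-40..-28 z21 [(-38.0, 67), (-5.5, 40), (28.0, 144), (44.5, 139)]
 y x8..16 z19 [(-46.5, 179), (-32.0, 49), (-11.5, 186), (-6.0, 101), (-1.5, 40), (7.5, 105), (19.0, 182), (32.0, 171), (44.0, 187), (48.5, 187)] 
 y x-20..-12 [(-46.0, 209), (15.5, 187), (22.5, 100), (36.5, 130), (43.5, 218), (48.0, 224)]
red blob (368, 235, 6, 14) ((370.5, 241.5), (13.0, 5.0), 90.0)
[[-12.0, 17.8], [-11.3, 27.6], [20.2, 23.2], [19.6, 13.6]]
red blob (255, 216, 6, 12) ((257.55999755859375, 221.57998657226562), (4.666904926300049, 11.455129623413086), 8.130102157592773)
[[-10.2, 24.4], [11.3, 26.8], [12.2, 18.1], [-9.4, 15.7]]
```

View pics/c9.png

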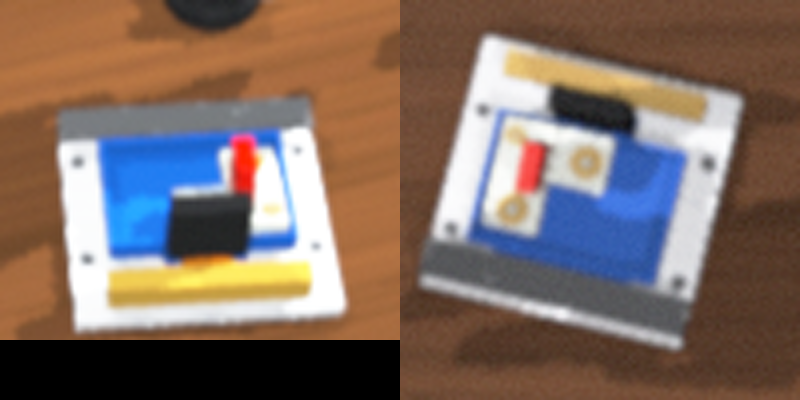

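In the top view the carrier is in the tray's front-left corner. Its grip leans back about 0.15 rad, so its front edge is propped on the front rim because it tilted in the grip. I'll regrasp, shift it about 5 mm toward the rail and release.

```bash
python3 place.py 2 21 150 0; python3 place.py 2 21 101 0
```

```text
19.02 [467.3 215.8 155.9] [-3.136 -0.005  2.437] F [ 0.5 -0.8 -0.5]
[552.4  53.  150. ] [-0.1703, -0.069, 0.0054, -0.004, -0.0063, -0.4541]
19.02 [467.3 215.8 155.9] [-3.136 -0.005  2.437] F [ 0.5 -0.8 -0.5]
[552.4  53.  101. ] [-0.1705, -0.0687, 0.0544, -0.004, -0.0063, -0.4541]
```

>>> drive_tool(
  targets=[0,0,-0.02,-0.004,-0.006,-0.1,0.3,-0.17,-0.069,-0.02,-0.004,-0.006,-0.454,0.3,-0.17,-0.069,-0.02,-0.004,-0.006,-0.454,0.3,-0.17,-0.069,-0.02,-0.004,-0.006,-0.454,0.3,-0.17,-0.069,-0.02,-0.004,-0.006,-0.454,0.3,-0.17,-0.069,-0.02,-0.004,-0.006,-0.454,0.3,-0.17,-0.069,-0.01,-0.004,-0.006,-0.454,0.3,-0.17,-0.069,0.005,-0.004,-0.006,-0.454,0.3,-0.17,-0.069,0.005,-0.004,-0.006,-0.454,0.3,-0.17,-0.069,0.005,-0.004,-0.006,-0.454,0.3],
)

```text
clock: 19.85
eef_pos: [550.9, 53.0, 149.7]
tcp_rot: [-3.141, -0.002, 2.891]
contact_force: [-0.4, -0.2, 0.4]
opening: 0.298
```

```bash
python3 place.py 2 21 101 0
```

```text
19.85 [550.9  53.  149.7] [-3.141e+00 -2.000e-03  2.891e+00] F [-0.4 -0.2  0.4]
[552.4  53.  101. ] [-0.0015, 0.0004, 0.0487, -0.0008, -0.0022, -0.0008]
```

>>> drive_tool(
  targets=[-0.0015,0,0.02,0,-0.002,0,0.3,-0.0015,0,0.04,0,-0.002,0,0.3,-0.0015,0,0.049,0,-0.002,0,0.3,-0.0015,0,0.049,0,-0.002,0,0.3,-0.0015,0,0.049,0,-0.002,0,0.0,-0.0015,0,0.049,0,-0.002,0,0.0,-0.0015,0,0.049,0,-0.002,0,0.0,-0.0015,0,0.049,0,-0.002,0,0.0],
  force=40,
)

```text
clock: 20.52
eef_pos: [553.1, 53.6, 101.5]
tcp_rot: [3.142, 0.002, 2.892]
contact_force: [0.9, 0.3, 1.9]
opening: 0.106
```

>>> drive_tool(
  targets=[0,0,-0.002,0,0,0,0.0,0.002,0,-0.003,0,0,0,0.0,0.0045,0,-0.003,0,0,0,0.0,0.0045,0,-0.003,0,0,0,0.0],
)

```text
clock: 20.85
eef_pos: [547.6, 54.6, 103.7]
tcp_rot: [-3.141, 0.0, 2.892]
contact_force: [-0.1, 0.1, 0.3]
opening: 0.107
```

```bash
python3 go.py; python3 - <<'E'
from pf import *
print("S x y30..38 z19",prof(S["color"],S,range(32,40,2),19,-55,50),"y",prof(S["color"],S,range(8,17,2),19,-60,60,axis=1))
E
```

```text
20.85 [547.6  54.6 103.7] [-3.141  0.     2.892] [-0.1  0.1  0.3] 0.107
S x y30..38 z19 [(-49.5, 52), (-44.5, 69), (-33.0, 41), (-26.0, 44), (-8.0, 102), (-0.5, 47), (6.5, 84), (18.5, 173), (34.0, 206), (43.0, 134)] y [(-47.0, 254), (-16.0, 196), (26.0, 338), (43.5, 136), (47.0, 172)]
```

>>> drive_tool(
  targets=[0,0,0.002,0,0,0,0.05,0,0,0.002,0,0,0,0.3,0,0,0.002,0,0,0,0.3,0,0,0.002,0,0,0,0.3,0,0,-0.03,0,0,0,0.3,0,0,-0.08,0,0,0,0.3,0.06,0.06,-0.1,0,0,0.2,0.35,0.12,0.13,-0.1,0,0,0.454,0.35,0.12,0.13,-0.1,0,0,0.454,0.35,0.12,0.13,-0.06,0,0,0.454,0.35,0.12,0.13,-0.06,0,0,0.454,0.35],
)

```text
clock: 21.87
eef_pos: [463.1, 212.4, 163.9]
tcp_rot: [3.139, 0.002, 2.431]
contact_force: [-0.2, -0.6, -1.4]
opening: 0.351
```

```bash
python3 go.py 469.6 216.8 86 2.4376; cat > chk.py <<'E'
from pf import *
for n,im,f in(("S",S["color"],S),("T",T["color"],T)):
    print(n,"x y30..38 z19",prof(im,f,range(32,38,2),19,-55,50),"\n  x y-6..2 z19",prof(im,f,range(-6,3,2),19,-55,50)); print("  y x8..16 z19",prof(im,f,range(8,17,2),19,-60,60,axis=1)); print("  y x-20..-12",prof(im,f,range(-24,-14,2),19,-60,60,axis=1))
    h=cv2.cvtColor(f["color"],cv2.COLOR_BGR2HSV)
    for k,m in(("red",cv2.inRange(h,(0,140,60),(6,255,255))|cv2.inRange(h,(174,140,60),(179,255,255))),("green",cv2.inRange(h,(45,90,50),(80,255,255)))):
        for c in blobs(m,(225,180,420,290) if n=="S" else (225,180,325,280))[:1]: print("  ",k,[Rd.inv().apply(onz(f,*p,47)-DOCK)[:2].round(1).tolist() for p in cv2.boxPoints(cv2.minAreaRect(c))])
E
python3 chk.py
```

```text
21.87 [463.1 212.4 163.9] [3.139e+00 2.000e-03 2.431e+00] [-0.2 -0.6 -1.4] 0.351
[-0.0019, 0.0074, 0.0779, 0.0024, 0.0016, -0.0067]
S x y30..38 z19 [(-41.5, 86), (-34.0, 248), (-26.0, 52), (-18.5, 64), (9.0, 62), (16.5, 75), (24.0, 218), (34.0, 202), (43.0, 131)] 
  x y-6..2 z19 [(-41.0, 93), (-8.0, 206), (-0.5, 304), (36.0, 171)]
  y x8..16 z19 [(-46.5, 240), (-16.0, 207), (26.0, 362), (37.5, 54), (42.5, 273), (46.0, 273)]
  y x-20..-12 [(-59.0, 30), (-55.0, 54), (-47.0, 270), (13.5, 267), (20.0, 307), (30.5, 284), (42.5, 302), (46.5, 265)]
   red [[-9.5, 17.5], [-8.9, 25.3], [17.7, 21.6], [17.2, 13.9]]
T x y30..38 z19 [(-38.0, 67), (-32.5, 207), (-15.5, 81), (9.0, 99), (17.0, 106), (22.5, 250), (28.5, 212), (45.0, 161)] 
  x y-6..2 z19 [(-54.0, 51), (-39.0, 73), (-6.0, 185), (1.5, 115), (15.5, 101), (22.5, 183), (30.5, 171), (47.5, 164)]
  y x8..16 z19 [(-46.0, 173), (-27.0, 68), (-12.5, 183), (-7.0, 82), (6.5, 91), (19.0, 147), (31.0, 111), (42.5, 230), (47.5, 221)]
  y x-20..-12 [(-46.0, 213), (-37.5, 32), (15.0, 193), (22.5, 94), (28.0, 59), (36.0, 106), (43.0, 267), (48.0, 231)]
   red [[-9.9, 24.2], [9.8, 26.4], [10.7, 16.5], [-9.0, 14.4]]
```

Red now lies flat at about (1.4, 21.5) in my frame, −32.5 to 22.5 in x. It is 2 mm nearer the rail than ideal, so I'll nudge it forward 2 mm.

```bash
python3 place.py 1.3 21 150 0; python3 place.py 1.3 21 99 0
```

```text
21.97 [461.2 212.4 161.8] [-3.139e+00 -1.000e-03  2.441e+00] F [-0.8 -0.7 -0.4]
[551.7  53.2 150. ] [-0.1718, -0.0634, 0.0118, -0.0023, -0.0016, -0.4504]
21.97 [461.2 212.4 161.8] [-3.139e+00 -1.000e-03  2.441e+00] F [-0.8 -0.7 -0.4]
[551.7  53.2  99. ] [-0.1718, -0.0632, 0.0628, -0.0023, -0.0016, -0.4504]
```

>>> drive_tool(
  targets=[-0.02,0,-0.02,-0.002,0,-0.1,0.3,-0.172,-0.063,-0.02,-0.002,-0.002,-0.45,0.3,-0.172,-0.063,-0.02,-0.002,-0.002,-0.45,0.3,-0.172,-0.063,-0.02,-0.002,-0.002,-0.45,0.3,-0.172,-0.063,-0.02,-0.002,-0.002,-0.45,0.3,-0.172,-0.063,-0.02,-0.002,-0.002,-0.45,0.3,-0.172,-0.063,0.012,-0.002,-0.002,-0.45,0.3,-0.172,-0.063,0.012,-0.002,-0.002,-0.45,0.3,-0.172,-0.063,0.012,-0.002,-0.002,-0.45,0.3,-0.172,-0.063,0.012,-0.002,-0.002,-0.45,0.3],
)

```text
clock: 22.8
eef_pos: [554.2, 51.1, 152.1]
tcp_rot: [3.141, 0.002, 2.888]
contact_force: [0.5, -0.1, 1.0]
opening: 0.297
```

```bash
python3 place.py 1.3 21 99 0
```

```text
22.8 [554.2  51.1 152.1] [3.141e+00 2.000e-03 2.888e+00] F [ 0.5 -0.1  1. ]
[551.7  53.2  99. ] [0.003, 0.0013, 0.0531, 0.0008, 0.0024, -0.0033]
```

>>> drive_tool(
  targets=[0.003,0.0013,0.02,0,0.002,-0.003,0.3,0.003,0.0013,0.045,0,0.002,-0.003,0.3,0.003,0.0013,0.053,0,0.002,-0.003,0.3,0.003,0.0013,0.053,0,0.002,-0.003,0.2,0.003,0.0013,0.053,0,0.002,-0.003,0.0,0.003,0.0013,0.053,0,0.002,-0.003,0.0,0.003,0.0013,0.053,0,0.002,-0.003,0.0,0.001,0.0018,0.0525,0,0.002,-0.003,0.0,0.001,0.0018,0.0525,0,0.002,-0.003,0.0,0.001,0.0018,0.0525,0,0.002,-0.003,0.3,0.001,0.0018,0.0525,0,0.002,-0.003,0.3,0.001,0.0018,0.0525,0,0.002,-0.003,0.3],
  force=20,
)

```text
clock: 23.8
eef_pos: [554.1, 52.9, 99.2]
tcp_rot: [3.14, 0.001, 2.891]
contact_force: [0.1, -0.5, -0.4]
opening: 0.3
```

>>> drive_tool(
  targets=[0,0,-0.03,0,0,0,0.3,0,0,-0.07,0,0,0,0.3,0,0,-0.1,0,0,0,0.3,0.06,0.065,-0.1,0,0,0.2,0.35,0.12,0.135,-0.1,0,0,0.452,0.35,0.12,0.135,-0.1,0,0,0.452,0.35,0.12,0.135,-0.07,0,0,0.452,0.35,0.12,0.135,-0.065,0,0,0.452,0.35,0.12,0.135,-0.065,0,0,0.452,0.35,0.12,0.135,-0.065,0,0,0.452,0.35],
)

```text
clock: 24.63
eef_pos: [469.9, 214.3, 163.3]
tcp_rot: [-3.141, -0.0, 2.442]
contact_force: [0.2, -0.6, 1.0]
opening: 0.353
```

```bash
python3 go.py 469.6 216.8 86 2.4376;python3 chk.py
```

```text
24.63 [469.9 214.3 163.3] [-3.141 -0.     2.442] [ 0.2 -0.6  1. ] 0.353
[0.0018, 0.0018, 0.0773, -0.0005, -0.0003, 0.0045]
S x y30..38 z19 [(-39.5, 93), (-31.5, 249), (-24.0, 77), (-16.5, 74), (12.0, 71), (19.0, 115), (26.0, 261), (34.5, 199), (42.5, 134)] 
  x y-6..2 z19 [(-41.0, 94), (-1.0, 169), (11.0, 32), (36.0, 169)]
  y x8..16 z19 [(-46.5, 239), (-16.0, 204), (26.0, 399), (31.5, 57), (42.5, 254), (46.5, 255)]
  y x-20..-12 [(-59.0, 31), (-55.0, 54), (-47.0, 269), (13.5, 267), (20.5, 290), (31.5, 252), (42.5, 295), (46.5, 268)]
   red [[-7.0, 17.1], [-6.3, 26.9], [20.2, 23.2], [19.6, 13.6]]
T x y30..38 z19 [(-38.0, 68), (-30.0, 197), (-24.5, 65), (-18.0, 55), (-13.5, 90), (12.0, 116), (19.5, 108), (25.0, 191), (30.0, 190), (45.0, 163)] 
  x y-6..2 z19 [(-54.0, 44), (-39.0, 72), (-28.0, 36), (-2.5, 196), (4.5, 103), (19.5, 102), (26.0, 181), (30.5, 149), (47.0, 173)]
  y x8..16 z19 [(-46.5, 179), (-27.0, 58), (-12.0, 182), (-6.5, 98), (-2.5, 40), (6.5, 106), (18.5, 195), (31.0, 161), (43.0, 221), (48.0, 221)]
  y x-20..-12 [(-46.0, 215), (-37.5, 31), (15.0, 195), (22.0, 112), (27.5, 36), (35.5, 144), (42.5, 260), (47.5, 239)]
   red [[-7.6, 24.2], [13.6, 25.4], [13.9, 16.9], [-7.2, 15.7]]
```

Red is now at x −30 to 25 and y up to 42.5, flat. Next is green.

>>> drive_tool(
  targets=[0.002,0.002,0.03,0,0,0.0045,0.35,0.002,0.002,0.06,0,0,0.0045,0.35,0.002,0.002,0.077,0,0,0.0045,0.35,0.002,0.002,0.077,0,0,0.0045,0.35,0.002,0.002,0.077,0,0,0.0045,0.35,0.002,0.002,0.077,0,0,0.0045,0.35,0.002,0.002,0.077,0,0,0.0045,0.0,0.002,0.002,0.077,0,0,0.0045,0.0,0.002,0.002,0.077,0,0,0.0045,0.0,0.002,0.002,0.077,0,0,0.0045,0.0],
  force=80,
)

```text
clock: 25.57
eef_pos: [472.1, 216.5, 88.7]
tcp_rot: [3.138, 0.002, 2.435]
contact_force: [0.3, -2.3, 7.4]
opening: 0.093
```

>>> drive_tool(
  targets=[0,0,-0.03,0,0,0,0.0,0,0,-0.06,0,0,0,0.0,0,0,-0.09,0,0,0,0.0,0,0,-0.09,0,0,0,0.0,0,0,-0.09,0,0,0,0.0],
)

```text
clock: 25.98
eef_pos: [472.2, 216.8, 179.6]
tcp_rot: [3.135, 0.003, 2.434]
contact_force: [-0.7, -0.2, -1.0]
opening: 0.093
```

```bash
python3 - <<'E'
from place import *
print(rel(*tgt(-11.7,-21.5,160,0)))
E
```

```text
[-0.1737, -0.1167, 0.0193, 0.0055, 0.0042, -0.4569]
```

>>> drive_tool(
  targets=[-0.176,-0.117,0.0,0.005,0.004,-0.457,0,-0.176,-0.117,0.0,0.005,0.004,-0.457,0,-0.176,-0.117,0.0,0.005,0.004,-0.457,0,-0.176,-0.117,0.0,0.005,0.004,-0.457,0,-0.176,-0.117,0.0,0.005,0.004,-0.457,0,-0.176,-0.117,0.01,0.005,0.004,-0.457,0,-0.176,-0.117,0.019,0.005,0.004,-0.457,0,-0.176,-0.117,0.019,0.005,0.004,-0.457,0,-0.176,-0.117,0.019,0.005,0.004,-0.457,0,-0.176,-0.117,0.019,0.005,0.004,-0.457,0,-0.176,-0.117,0.019,0.005,0.004,-0.457,0],
)

```text
clock: 26.9
eef_pos: [528.6, 14.0, 158.1]
tcp_rot: [-3.139, -0.004, 2.893]
contact_force: [0.4, 0.4, 0.5]
opening: 0.095
```

```bash
python3 place.py -11.7 -21.5 120 -2.3; python3 - <<'E'
from pf import *
s=sense(); b=s["eef_pos"][2]-88.7; p=Rd.inv().apply(s["eef_pos"]-DOCK)-[2.3,0,0]; print("pred carrier origin",p.round(1),"bottom",b.round(1))
print("pred: x",(p[0]-20.5).round(1),(p[0]+6.5).round(1),(p[0]+33.5).round(1)," y",(p[1]-20.5).round(1),(p[1]+6.5).round(1),(p[1]+33.5).round(1))
print("S front edge bottom plane, y near -30:",prof(S["color"],S,range(int(p[1])-16,int(p[1])-6,2),b,-60,60))
print("S arm front edge, y+20:",prof(S["color"],S,range(int(p[1])+12,int(p[1])+28,2),b,-60,60))
print("S y profile (x front zone) mid z:",prof(S["color"],S,range(int(p[0])+10,int(p[0])+26,2),b+6,-75,40,axis=1))
print("S y profile (arm):",prof(S["color"],S,range(int(p[0])-4,int(p[0])+4,2),b+8,-75,50,axis=1))
E
```

```text
26.9 [528.6  14.  158.1] [-3.139 -0.004  2.893] F [0.4 0.4 0.5]
[530.8  14.7 120. ] [-0.0021, 0.0014, 0.0381, -0.0028, -0.0039, 0.0014]
pred carrier origin [-13.5 -22.3 158.3] bottom 69.6
pred: x -34.0 -7.0 20.0  y -42.8 -15.8 11.2
S front edge bottom plane, y near -30: [(-53.0, 33), (-44.5, 87), (-24.0, 145), (-6.5, 79), (5.5, 79), (17.0, 163)]
S arm front edge, y+20: [(-44.5, 107), (-24.0, 149), (-11.5, 109), (-2.0, 131), (12.5, 66), (35.5, 182)]
S y profile (x front zone) mid z: [(-70.0, 244), (-52.5, 111), (-44.0, 237), (-36.0, 106), (-31.5, 42), (-28.0, 57), (-23.5, 145), (-15.0, 266), (35.0, 122)]
S y profile (arm): [(-68.5, 66), (-44.0, 232), (-34.0, 95), (-26.0, 175), (-14.0, 197), (-4.5, 56), (11.5, 252)]
```

The scene view shows green's front edge at 17 where 20 was predicted, and red had the same bias in hand. So the TCP sits about 5 mm along the carrier's x axis, and I'll correct and recheck lower down.

```bash
python3 place.py -11.7 -21.5 118 -5
```

```text
27.0 [528.8  13.9 158.3] [-3.139e+00 -3.000e-03  2.893e+00] F [ 0.3 -0.1 -0.1]
[533.4  14.  118. ] [-0.0046, 0.0014, 0.0403, -0.0027, -0.0034, 0.0015]
```

>>> drive_tool(
  targets=[-0.0046,0.0014,0.01,-0.0027,-0.003,0.0015,0,-0.0046,0.0014,0.025,-0.0027,-0.003,0.0015,0,-0.0046,0.0014,0.038,-0.0027,-0.003,0.0015,0,-0.0046,0.0014,0.04,-0.0027,-0.003,0.0015,0,-0.0046,0.0014,0.04,-0.0027,-0.003,0.0015,0,-0.0046,0.0014,0.04,-0.0027,-0.003,0.0015,0],
)

```text
clock: 27.5
eef_pos: [533.6, 13.3, 118.0]
tcp_rot: [-3.141, -0.001, 2.89]
contact_force: [0.5, 0.7, -1.1]
opening: 0.097
```

```bash
python3 place.py -11.7 -21.5 112 -5; python3 - <<'E'
from pf import *
s=sense(); b=s["eef_pos"][2]-88.7; p=Rd.inv().apply(s["eef_pos"]-DOCK)-[5,0,0]; print("pred carrier origin",p.round(1),"bottom",b.round(1))
print("pred: x",(p[0]-20.5).round(1),(p[0]+6.5).round(1),(p[0]+33.5).round(1)," y",(p[1]-20.5).round(1),(p[1]+6.5).round(1),(p[1]+33.5).round(1))
for y in(-38,-32,-26,-20): print("S front edge, y",y,prof(S["color"],S,range(y-2,y+3),b,-45,50))
for y in(-8,-4,0,4): print("S arm edge, y",y,prof(S["color"],S,range(y-1,y+2),b,-45,30))
print("S y:",prof(S["color"],S,range(int(p[0])+12,int(p[0])+26,2),b+6,-75,40,axis=1))
E
```

```text
27.5 [533.6  13.3 118. ] [-3.141e+00 -1.000e-03  2.890e+00] F [ 0.5  0.7 -1.1]
[533.4  14.  112. ] [0.0003, 0.0007, 0.006, -0.0002, -0.0009, -0.0013]
pred carrier origin [-11.1 -21.7 118.5] bottom 29.8
pred: x -31.6 -4.6 22.4  y -42.2 -15.2 11.8
S front edge, y -38 [(-38.5, 174), (-32.5, 33), (-17.5, 46), (9.5, 36), (21.5, 160), (33.5, 60), (41.0, 185), (48.0, 126)]
S front edge, y -32 [(-17.5, 193), (-0.5, 95), (12.5, 106), (22.0, 162), (33.5, 42), (41.0, 206), (48.0, 139)]
S front edge, y -26 [(-37.5, 115), (-9.5, 103), (-2.0, 90), (3.0, 107), (8.0, 62), (12.5, 125), (22.0, 184), (41.5, 210), (48.0, 142)]
S front edge, y -20 [(-40.0, 59), (-24.0, 33), (-6.5, 240), (20.5, 169), (34.5, 69), (46.5, 172)]
S arm edge, y -8 [(-41.0, 109), (-38.5, 109), (-15.5, 123), (-3.5, 169), (6.5, 211)]
S arm edge, y -4 [(-38.5, 105), (-28.5, 32), (-18.0, 290), (-3.0, 150), (7.0, 214)]
S arm edge, y 0 [(-38.0, 73), (-27.5, 112), (-17.5, 185), (-5.0, 153), (7.0, 181)]
S arm edge, y 4 [(-38.0, 260), (-30.0, 45), (-22.5, 81), (-17.5, 130), (-5.0, 163), (7.5, 129)]
S y: [(-68.0, 356), (-48.5, 262), (-43.5, 273), (-36.0, 108), (-31.5, 49), (-26.5, 70), (-22.5, 147), (-14.5, 286), (1.0, 50), (10.0, 198), (15.5, 239), (26.5, 363), (38.5, 233)]
```

Observed front edge 21.8 and arm edge −4.5 match the plan. I'll shift +1 mm in y and lower gently.

>>> drive_tool(
  targets=[0,0.001,0.004,0,0,-0.001,0,0,0.001,0.008,0,0,-0.001,0,0,0.001,0.01,0,0,-0.001,0,0,0.001,0.01,0,0,-0.001,0],
)

```text
clock: 27.93
eef_pos: [533.3, 14.1, 107.5]
tcp_rot: [-3.141, -0.002, 2.891]
contact_force: [0.9, -0.3, 0.4]
opening: 0.09
```

>>> drive_tool(
  targets=[0,0,0.002,0,0,0,0,0,0,0.004,0,0,0,0,0,0,0.004,0,0,0,0],
)

```text
clock: 28.18
eef_pos: [533.4, 14.1, 103.6]
tcp_rot: [-3.141, -0.001, 2.891]
contact_force: [-0.4, -1.0, -2.1]
opening: 0.093
```

>>> drive_tool(
  targets=[0,0,0.002,0,0,0,0,0,0,0.0035,0,0,0,0,0,0,0.0035,0,0,0,0],
)

```text
clock: 28.43
eef_pos: [533.4, 14.1, 100.2]
tcp_rot: [-3.141, -0.001, 2.891]
contact_force: [-0.2, 0.0, -0.3]
opening: 0.094
```

>>> drive_tool(
  targets=[0,0,0.0,0,0,0,0.15,0,0,0.0,0,0,0,0.22,0,0,0.0,0,0,0,0.25,0,0,0.0,0,0,0,0.25,0,0,-0.02,0,0,0,0.25,0,0,-0.06,0,0,0,0.25,0,0,-0.1,0,0,0,0.3,0.1,0.2,-0.12,0,0,0,0.3,0.1,0.2,-0.12,0,0,0,0.3,0.1,0.2,-0.12,0,0,0,0.3,0.1,0.2,-0.12,0,0,0,0.3,0.1,0.2,-0.12,0,0,0,0.3],
)

```text
clock: 29.43
eef_pos: [489.1, 218.5, 219.6]
tcp_rot: [3.141, -0.0, 2.89]
contact_force: [0.5, -1.0, 0.4]
opening: 0.3
```

```bash
python3 go.py; python3 chk.py; python3 - <<'E'
from pf import *
for n,im,f in(("S",S["color"],S),("T",T["color"],T)):
    print(n,"x y-40..-32 z19",prof(im,f,range(-38,-31,2),19,-55,50),"\n rim handle",prof(im,f,range(-12,12,2),62,5,62)); 
E
```

```text
29.43 [489.1 218.5 219.6] [ 3.141 -0.     2.89 ] [ 0.5 -1.   0.4] 0.3
S x y30..38 z19 [(-41.5, 107), (-31.5, 247), (-23.5, 86), (-16.0, 62), (12.0, 65), (19.0, 111), (26.0, 264), (34.0, 207), (43.0, 136)] 
  x y-6..2 z19 [(-47.5, 38), (-41.0, 94), (-33.5, 226), (-25.5, 77), (-13.5, 114), (-1.0, 315), (11.0, 31), (36.0, 174)]
  y x8..16 z19 [(-47.0, 247), (-42.0, 260), (-35.0, 121), (-30.0, 57), (-22.0, 135), (-15.5, 390), (26.0, 404), (31.5, 55), (42.5, 250), (46.5, 250)]
  y x-20..-12 [(-59.0, 44), (-55.0, 51), (-47.0, 252), (-43.0, 246), (-38.5, 62), (-30.5, 58), (-25.0, 305), (-14.0, 273), (-4.5, 121), (-0.5, 66), (3.5, 66), (8.0, 142), (14.5, 102), (22.0, 312), (31.0, 280), (42.5, 296), (46.5, 264)]
   red [[-6.9, 19.1], [-6.3, 26.9], [20.2, 23.2], [19.7, 15.5]]
   green [[-22.7, -26.5], [-22.0, -16.7], [17.1, -21.0], [16.4, -30.6]]
T x y30..38 z19 [(-54.0, 30), (-38.0, 95), (-30.0, 283), (-23.5, 75), (-13.5, 73), (12.0, 120), (19.5, 109), (25.0, 196), (30.0, 190), (45.0, 158)] 
  x y-6..2 z19 [(-54.0, 34), (-39.0, 79), (-32.0, 196), (-23.5, 80), (-12.5, 138), (-4.5, 151), (-1.0,
[... 371 characters left out ...]
142), (-13.0, 128), (-5.5, 94), (8.5, 99), (12.0, 100), (16.0, 169), (22.0, 114), (27.5, 58), (31.0, 35), (35.5, 107), (43.0, 273), (47.5, 240)]
   red [[-7.6, 24.2], [13.6, 25.4], [13.9, 16.9], [-7.2, 15.7]]
   green [[-22.4, -16.8], [0.0, -16.2], [0.2, -25.3], [-22.2, -26.0]]
S x y-40..-32 z19 [(-41.5, 117), (-33.5, 210), (-26.0, 58), (-20.5, 92), (5.0, 53), (14.5, 64), (26.0, 273), (33.5, 202), (41.0, 131)] 
 rim handle [(6.5, 52), (18.5, 61), (29.5, 283), (41.0, 32)]
T x y-40..-32 z19 [(-38.0, 79), (-31.5, 182), (-26.0, 67), (-17.5, 87), (6.5, 51), (16.5, 111), (23.5, 241), (29.0, 138), (44.5, 138)] 
 rim handle [(13.5, 76), (20.0, 209), (24.5, 169), (30.0, 34), (40.0, 195), (55.0, 201)]
```

Both carriers lie flat and interlocked, and the tray is still level. I'll check the bystanders numerically and then hand in.

```bash
python3 - <<'E'
from m import *
a=cv2.imread("pics/top0.png").astype(int); b=cv2.imread("pics/scene0.png").astype(int)
for n,(x0,y0,x1,y1) in dict(jar=(340,118,380,162),screwdriver=(220,122,300,150)).items(): print("top",n,np.abs(a-T["color"])[y0:y1,x0:x1].mean().round(1))
for n,(x0,y0,x1,y1) in dict(jar=(278,316,320,365),holder=(346,182,380,208),screwdriver=(366,303,444,348)).items(): print("scene",n,np.abs(b-S["color"])[y0:y1,x0:x1].mean().round(1))
print(sense()["contact_force"].round(1)); sign_off()
E
```

```text
top jar 1.8
top screwdriver 2.3
scene jar 2.0
scene holder 3.6
scene screwdriver 2.5
[0.3 0.5 0.3]
the job is handed in; nothing more can be done
```

The job is handed in at 29.5 s. The blue tray is hooked under the rail and its handle pressed down. Both carriers lie flat and interlocked inside it.

**Tray:** I hooked it with the handle side up, released it, then pressed the handle to about 28 N. My evidence for the click is indirect:
- **Level:** in the top view the handle top is 11.5 mm ahead of the front rim. Clicked should give 12 mm and only hooked about 7 mm.
- **Foot:** it looked tucked under the bar, but I could not see the click itself and did not press a second time.
- **Centring:** the tray is within about 1 mm of the dock's centre along y.

**Carriers:** red went in tilted at first, with its front edge propped on the tray's front rim. That try pressed with up to about 32 N through the held carrier. I regrasped it, shifted it and laid it flat. Green went in without any contact. The last measurements show both flat, with gaps of roughly 1 to 4 mm between them and to the walls.

**Disagreements:** the two views put the tray about 4 to 5 mm nearer the rail than my first dock estimate. The lip can only go about 2 mm further back before it meets the rail, so I took the rest as measurement error. While pressing the handle I also first felt contact several millimetres lower than expected, and I did not explain that.

**Bystanders:** the jar, the movement holder and the screwdriver look unchanged from the first pictures, and the arm was touching nothing at the end.

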